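Separator sheet and next layer of hose sleeves in a sloping crate

TASK

Lay the separator sheet flat on the layer of steel sleeves already in the sloping crate, its low cleat towards the crate's low side, and keep hold of it until it rests on them. Then lay one loose sleeve level across the sheet between the crate's low wall and the cleat and a second between the cleat and the tall rib, and saddle the third on top in the gap between these two, holding it until it rests on them. Set everything down gently, about centred across the crate, and leave the bottle, spanner and brass fitting where they are.

Things in the scene. Friction and masses are not known exactly. Their poses are not given: they have to be found in the camera images.
- crate: open beige plastic crate, fixed on a red stand. Inside 150 mm (x) by 170 mm (y), walls 5 mm. Origin: centre of its underside; y is level, x points up the 25 degree slope, z is square to its floor (leans 25 degrees from vertical, towards the low side). Low wall's inner face at x = -75 mm, inner floor at z = 8, wall tops at z = 95 mm
- layer_mid (a point): point in the crate at (0, 0, 54) mm of its frame, same axes: mid height of where the layer of eight packed, immovable sleeves may end. The layer's top is parallel to the floor, 144 by 150 mm, and stands anywhere from 10 mm below to 10 mm above this point: it differs every time, is not reported, and must be felt or seen
- sheet: loose grey plastic sheet, 142 (x) by 162 (y) by 6 mm, 0.25 to 0.5 kg, on a carton 40 mm high; 4 mm play all round in the crate, where friction stops it sliding. Origin: centre of its underside, z out of the ribbed face. Lay it with its x up the slope, as the crate's x: the cleat is then on the low side
- cleat (a point): middle of the top of the sheet's low cleat, at (-32, 0, 12) mm in the sheet's frame, same axes. The cleat is 14 mm wide (x -39 to -25), 110 mm long along y and stands 6 mm above the sheet's face
- rib (a point): middle of the top of the sheet's tall rib, by which it is gripped, at (18, 0, 34) mm in the sheet's frame, same axes. The rib is 12 mm thick (x 12 to 24), 70 mm long along y and stands 28 mm above the sheet's face
- rack: low wooden rack with three grooves along its y, 48 mm apart along its x, fixed for the run; each holds a sleeve. Its ridges are 36 mm wide (y), so the sleeves overhang 12 mm at each end; foot 70 mm wide, 8 mm high. Origin: centre of its underside
- sleeve1: one of three alike loose steel sleeves: closed cylinder, 36 mm across, 60 mm long, 0.15 to 0.3 kg, dark round ends. Origin: its centre, y its axis (x, z turn as it rolls). Starts level in the rack's groove at x = -48 mm, centre 55 mm above the table. Grip it by its flat ends: in the crate its round sides leave no room for fingers. On the sheet its centre is at sheet z = 24 mm
- sleeve2: one of three alike loose steel sleeves: closed cylinder, 36 mm across, 60 mm long, 0.15 to 0.3 kg, dark round ends. Origin: its centre, y its axis (x, z turn as it rolls). Starts level in the rack's middle groove, centre 55 mm above the table. Grip it by its flat ends: in the crate its round sides leave no room for fingers. It rolls down the slope until stopped: by the low wall at crate x = -57 mm
- sleeve3: one of three alike loose steel sleeves: closed cylinder, 36 mm across, 60 mm long, 0.15 to 0.3 kg, dark round ends. Origin: its centre, y its axis (x, z turn as it rolls). Starts level in the rack's groove at x = 48 mm, centre 55 mm above the table. Grip it by its flat ends: in the crate its round sides leave no room for fingers. Stopped by the cleat: sheet x = -12; saddled: sheet z about 50 mm
- bottle: bystander: white bottle standing upright, 44 mm in diameter, 100 mm tall; origin at the centre of its base
- spanner: bystander: steel spanner about 150 mm long lying flat between robot and crate, x along its length; origin at its underside
- nut: bystander: brass fitting standing upright, 38 mm wide, 45 mm tall; origin at the centre of its base
There are look-alikes about, which are no part of the job. Leave any green or orange look-alike of the sleeve1 alone.

How it is judged:
On the way, in this order (a step that is already met when the one before it is completed fails the run):
1. the sheet, cleat towards the low side, touches down flat in the crate while the fingers still hold it (angle between the z axis of sheet and the z axis of crate, either way round below 0.06 rad and x of cleat in the frame of crate below 0 m and x of sheet in the frame of crate between -0.008 and 0.008 m and y of sheet in the frame of crate between -0.008 and 0.008 m and z of sheet in the frame of crate between 0.038 and 0.07 m and contact force between sheet and crate above 0.5 N and contact force between the fingers and sheet above 1 N), for 0.1 s.
2. with the sheet released and flat in the crate, one sleeve lies between low wall and cleat and another between cleat and rib, both released (angle between the z axis of sheet and the z axis of crate, either way round below 0.06 rad and x of cleat in the frame of crate below 0 m and x of sheet in the frame of crate between -0.008 and 0.008 m and y of sheet in the frame of crate between -0.008 and 0.008 m and z of sheet in the frame of crate between 0.038 and 0.07 m and contact force between the fingers and sheet below 0.1 N and ((x of sleeve1 in the frame of sheet between -0.068 and -0.046 m and y of sleeve1 in the frame of sheet between -0.02 and 0.02 m and z of sleeve1 in the frame of sheet between 0.02 and 0.029 m and angle between the y axis of sleeve1 and the y axis of sheet, either way round below 0.17 rad and contact force between the fingers and sleeve1 below 0.1 N) or (x of sleeve2 in the frame of sheet between -0.068 and -0.046 m and y of sleeve2 in the frame of sheet between -0.02 and 0.02 m and z of sleeve2 in the frame of sheet between 0.02 and 0.029 m and angle between the y axis of sleeve2 and the y axis of sheet, either way round below 0.17 rad and contact force between the fingers and sleeve2 below 0.1 N) or (x of sleeve3 in the frame of sheet between -0.068 and -0.046 m and y of sleeve3 in the frame of sheet between -0.02 and 0.02 m and z of sleeve3 in the frame of sheet between 0.02 and 0.029 m and angle between the y axis of sleeve3 and the y axis of sheet, either way round below 0.17 rad and contact force between the fingers and sleeve3 below 0.1 N)) and ((x of sleeve1 in the frame of sheet between -0.02 and 0 m and y of sleeve1 in the frame of sheet between -0.02 and 0.02 m and z of sleeve1 in the frame of sheet between 0.02 and 0.029 m and angle between the y axis of sleeve1 and the y axis of sheet, either way round below 0.17 rad and contact force between the fingers and sleeve1 below 0.1 N) or (x of sleeve2 in the frame of sheet between -0.02 and 0 m and y of sleeve2 in the frame of sheet between -0.02 and 0.02 m and z of sleeve2 in the frame of sheet between 0.02 and 0.029 m and angle between the y axis of sleeve2 and the y axis of sheet, either way round below 0.17 rad and contact force between the fingers and sleeve2 below 0.1 N) or (x of sleeve3 in the frame of sheet between -0.02 and 0 m and y of sleeve3 in the frame of sheet between -0.02 and 0.02 m and z of sleeve3 in the frame of sheet between 0.02 and 0.029 m and angle between the y axis of sleeve3 and the y axis of sheet, either way round below 0.17 rad and contact force between the fingers and sleeve3 below 0.1 N))), for 0.2 s.
3. the third sleeve rests in the gap on top of the other two while the fingers still hold it (((x of sleeve1 in the frame of sheet between -0.048 and -0.018 m and y of sleeve1 in the frame of sheet between -0.02 and 0.02 m and z of sleeve1 in the frame of sheet between 0.042 and 0.061 m and angle between the y axis of sleeve1 and the y axis of sheet, either way round below 0.17 rad and contact force between the fingers and sleeve1 above 1 N and (contact force between sleeve1 and sleeve2 above 0.3 N or contact force between sleeve1 and sleeve3 above 0.3 N)) or (x of sleeve2 in the frame of sheet between -0.048 and -0.018 m and y of sleeve2 in the frame of sheet between -0.02 and 0.02 m and z of sleeve2 in the frame of sheet between 0.042 and 0.061 m and angle between the y axis of sleeve2 and the y axis of sheet, either way round below 0.17 rad and contact force between the fingers and sleeve2 above 1 N and (contact force between sleeve2 and sleeve1 above 0.3 N or contact force between sleeve2 and sleeve3 above 0.3 N)) or (x of sleeve3 in the frame of sheet between -0.048 and -0.018 m and y of sleeve3 in the frame of sheet between -0.02 and 0.02 m and z of sleeve3 in the frame of sheet between 0.042 and 0.061 m and angle between the y axis of sleeve3 and the y axis of sheet, either way round below 0.17 rad and contact force between the fingers and sleeve3 above 1 N and (contact force between sleeve3 and sleeve1 above 0.3 N or contact force between sleeve3 and sleeve2 above 0.3 N)))), for 0.1 s.
At the end, for the whole second after the job is handed in: Sheet flat on the layer (3.4 deg, centred within 8 mm, cleat low). In its frame: one sleeve at x -68..-46, one at x -20..0 (z 20..29), the third on both (x -48..-18, z 42..61 mm); each within 20 mm of its middle across, 9.7 deg of its y. Any sleeve may take any place. All at rest (angle between the z axis of sheet and the z axis of crate, either way round below 0.06 rad and x of cleat in the frame of crate below 0 m and x of sheet in the frame of crate between -0.008 and 0.008 m and y of sheet in the frame of crate between -0.008 and 0.008 m and z of sheet in the frame of crate between 0.038 and 0.07 m and ((x of sleeve1 in the frame of sheet between -0.068 and -0.046 m and y of sleeve1 in the frame of sheet between -0.02 and 0.02 m and z of sleeve1 in the frame of sheet between 0.02 and 0.029 m and angle between the y axis of sleeve1 and the y axis of sheet, either way round below 0.17 rad) or (x of sleeve2 in the frame of sheet between -0.068 and -0.046 m and y of sleeve2 in the frame of sheet between -0.02 and 0.02 m and z of sleeve2 in the frame of sheet between 0.02 and 0.029 m and angle between the y axis of sleeve2 and the y axis of sheet, either way round below 0.17 rad) or (x of sleeve3 in the frame of sheet between -0.068 and -0.046 m and y of sleeve3 in the frame of sheet between -0.02 and 0.02 m and z of sleeve3 in the frame of sheet between 0.02 and 0.029 m and angle between the y axis of sleeve3 and the y axis of sheet, either way round below 0.17 rad)) and ((x of sleeve1 in the frame of sheet between -0.02 and 0 m and y of sleeve1 in the frame of sheet between -0.02 and 0.02 m and z of sleeve1 in the frame of sheet between 0.02 and 0.029 m and angle between the y axis of sleeve1 and the y axis of sheet, either way round below 0.17 rad) or (x of sleeve2 in the frame of sheet between -0.02 and 0 m and y of sleeve2 in the frame of sheet between -0.02 and 0.02 m and z of sleeve2 in the frame of sheet between 0.02 and 0.029 m and angle between the y axis of sleeve2 and the y axis of sheet, either way round below 0.17 rad) or (x of sleeve3 in the frame of sheet between -0.02 and 0 m and y of sleeve3 in the frame of sheet between -0.02 and 0.02 m and z of sleeve3 in the frame of sheet between 0.02 and 0.029 m and angle between the y axis of sleeve3 and the y axis of sheet, either way round below 0.17 rad)) and ((x of sleeve1 in the frame of sheet between -0.048 and -0.018 m and y of sleeve1 in the frame of sheet between -0.02 and 0.02 m and z of sleeve1 in the frame of sheet between 0.042 and 0.061 m and angle between the y axis of sleeve1 and the y axis of sheet, either way round below 0.17 rad) or (x of sleeve2 in the frame of sheet between -0.048 and -0.018 m and y of sleeve2 in the frame of sheet between -0.02 and 0.02 m and z of sleeve2 in the frame of sheet between 0.042 and 0.061 m and angle between the y axis of sleeve2 and the y axis of sheet, either way round below 0.17 rad) or (x of sleeve3 in the frame of sheet between -0.048 and -0.018 m and y of sleeve3 in the frame of sheet between -0.02 and 0.02 m and z of sleeve3 in the frame of sheet between 0.042 and 0.061 m and angle between the y axis of sleeve3 and the y axis of sheet, either way round below 0.17 rad)) and linear speed of each of sheet, sleeve1, sleeve2, sleeve3 below 0.02 m/s); the robot touches nothing.
It fails at once if the bottle, spanner or brass fitting is moved by more than 30 mm or knocked over (distance of any of bottle, spanner, nut from where it was at the start of the episode above 0.03 m or angle between any of bottle, nut's own z axis and vertical above 0.5 rad).
It fails at once if something is rammed into the crate with more than 200 N of contact force (contact force between sheet and crate above 200 N or contact force between any of sleeve1, sleeve2, sleeve3 and sheet above 200 N).
It also fails if it takes over 72 s, if anything falls off the work surface, if the arm or the gripper's body presses on something with over 40 N, if the wrist force passes 120 N, or if a joint passes its speed limit or range.

ROBOT

A 6-joint arm with a two-finger parallel gripper is mounted at the origin on the work surface. World frame = base frame: x ahead of the robot, y to its left, z up, the work surface at z = 0. Lengths are in m, angles in rad, forces in N, time in s.
With the tool pointing down it reaches from about 0.35 to 0.775 m from the base axis. Payload 7.3 kg.
Tool frame: the origin (TCP) lies at the very end of the fingers, on their centre line; the grasp point (between the pads) lies grip_point_offset behind it (grip_point_offset is the distance from the TCP to the grasp point, in m); z points along the fingers, y is the direction in which the jaws open and shut (so a half turn about z gives the same grasp; the last joint's range is limited). The gripper opens to 92 mm and grips with 3 to 60 N. Pads are 19 mm wide; open, the fingers measure 130 mm over their backs; the gripper's body (75 mm by 190 mm) begins 47 mm behind the grasp point.
Start: joints at [1.01, 0.342, 1.524, -0, 1.275, -0.146], TCP at [0.212, 0.481, 0.227] pointing down, gripper open.
Joint ranges: [-2.53, 2.53], [-0.77, 2.02], [0.04, 2.7], [-1, 4.14], [0.28, 2.66], [-3.11, 3.11]. Speed limits (rad/s): [2.57, 2.57, 3.14, 3.14, 3.14, 3.14].

INTERFACE

Orientations are given as [roll, pitch, yaw] about the fixed x, y, z axes, in that order (R = Rz(yaw) Ry(pitch) Rx(roll)).
In Python, from cell import * gives the robot as it stands.
- The arm moves only by the shell command python3 -m inch 'ROWS' [OPENING] [FORCE]. ROWS is JSON, a list that holds one entry, the list of rows, each a list of 4 numbers: the shift along the tool's x, y, z in mm, then the turn about the tool's z in rad. In form: [[[x, y, z, roll], ...]]. A call has 1 to 10 rows; each row shifts and turns the commanded pose from where the row before left it, along the tool's axes as they then stand; what a row does not reach is not made up. A row lasts 1/8 s, in which the tool goes at most 62.5 mm and 10.7 degrees, less where a joint would pass 70% of its speed; a pose out of reach is approached as far as the arm can. A call with a gripper value outside its range is refused whole. OPENING is the closure, from -1 (fully open) to 1 (shut), set as the call begins (- or left out, the last holds). The fingers move at their own pace and stop on an object; FORCE is the grip in N (left out, the last holds). Time passes only in rows, so rows that do not move let the fingers close. It gives the time, the measured TCP pose, the force and the opening at its end, in the units of the state.
- observe(): the state, without advancing time (a new reading comes with each control period).
- read_camera(name): name is "side" or "top"; returns a dict with "img" (420x560x3 uint8, blue, green, red), "fx", "fy", "cx", "cy" (pixels), "eye" and "rotation" of the camera in the world. Camera axes: x right, y down, z forward; pixel columns grow to the right and rows downward; lengths in m; the calibration is good to about 2 mm. A picture is of the moment at which its call begins. There is no depth.
- hand_in(): hands the job in, once; it reports no verdict.
Trained networks look in the newest picture that a camera, given by its name, has taken for a name from the list of things; names that differ only in an ending like _2 or _b are one class to them, and where a whole thing is asked for, a point or a joint stands for the part that bears it (a point fixed in the world has none). Each returns a list of dicts, best first, with "conf" (0 to 1); they miss things now and then, are a little off and sometimes report something else, mostly with a low value. They report only what shows in the picture. A call takes as long as a camera call. They do not tell look-alikes from the thing itself.
- boxes_of(camera, label): "at" ([row, column] in pixels, amid what is visible of it).
- place_of(camera, label): "at" ([row, column] in pixels: a listed point, or the origin of a listed thing).
The state is a dict: "time": time; "qpos": joint angles; "qvel": joint speeds; "joint_efforts": joint torques, N m; "tool_pos": TCP position; "tool_rot": TCP orientation; "contact_force": force on the tool from outside, world axes, zero at the start; "torque": the same for the moment, N m; "opening": finger opening in m.
Only numpy, scipy, OpenCV 4.12 (cv2) and the standard library are available. Lean on these libraries where they do the work, as an engineer would, in place of code of your own. Each camera call takes 0.05 s, during which the arm holds its last target. There are 200 camera calls.

## Working session

There is one attempt and no reset: what is moved stays moved. The work goes in short steps, Python scripts to look and compute and a shell command to move; the robot and the scene stay as the last step left them, time stands still between calls to the robot, and variables do not carry over. Pictures are saved under pics/ and viewed, about 8 in all and at most 12, crops included, and the job is handed in when it is done.

```bash
ls; mkdir -p pics; python3 - <<'E'
from cell import *
import cv2
s=observe(); print({k:s[k] for k in ('time','tool_pos','tool_rot','opening')})
try: print(grip_point_offset)
except Exception as e: print(e)
for n in ("side","top"):
    c=read_camera(n); cv2.imwrite(f"pics/{n}0.png",c["img"]); print(n,c["fx"],c["fy"],c["cx"],c["cy"],c["eye"],c["rotation"])
    for l in ("crate","layer_mid","sheet","cleat","rib","rack","sleeve1","bottle","spanner","nut"):
        print(l,[(round(d["conf"],2),[round(float(v)) for v in d["at"]]) for d in place_of(n,l)])
E
```

```text
pics
{'time': 0.0, 'tool_pos': array([0.21132622, 0.48014592, 0.22604574]), 'tool_rot': array([-3.14006711e+00, -2.36945107e-04,  2.72680359e+00]), 'opening': 0.0916016703302158}
0.0188
side 388.2172285509265 388.2172285509265 286.63522330043475 205.74346547010373 [ 0.09078844 -0.66097567  0.67087507] [-2.19343901e+00 -1.26897262e-03 -5.70195227e-01]
crate [(0.62, [200, 310])]
layer_mid [(0.67, [186, 302])]
sheet [(0.77, [182, 223])]
cleat [(0.85, [180, 212])]
rib [(0.68, [168, 224]), (0.45, [274, 429])]
rack [(0.56, [315, 342]), (0.33, [169, 224])]
sleeve1 [(0.95, [347, 280]), (0.81, [276, 300]), (0.73, [292, 343]), (0.71, [286, 358]), (0.61, [306, 325])]
bottle []
spanner [(0.65, [250, 256])]
nut [(0.54, [276, 426])]
top 482.14546444185675 482.14546444185675 273.2397613585935 212.96109338380083 [ 0.36409302 -0.00429304  1.29316746] [-3.01509849  0.00304344 -1.55010855]
crate [(0.74, [183, 268]), (0.71, [150, 176]), (0.23, [250, 384])]
layer_mid [(0.57, [189, 266])]
sheet [(0.89, [234, 161])]
cleat [(0.7, [244, 158])]
rib [(0.64, [224, 154])]
rack [(0.72, [233, 375])]
sleeve1 [(0.82, [218, 378]), (0.82, [240, 332]), (0.76, [252, 381]), (0.71, [294, 381]), (0.59, [149, 381]), (0.58, [235, 378])]
bottle [(0.68, [148, 178])]
spanner [(0.93, [248, 274])]
nut [(0.62, [148, 384])]
```

View pics/side0.png

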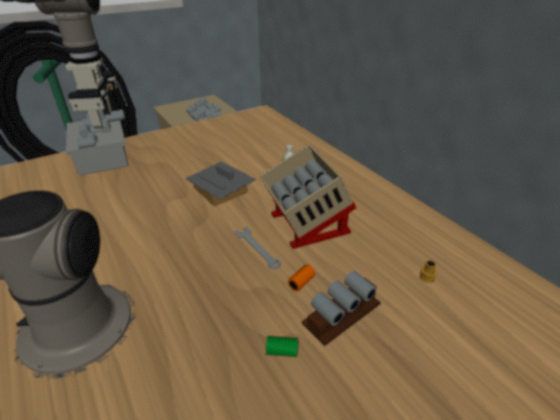

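View pics/top0.png

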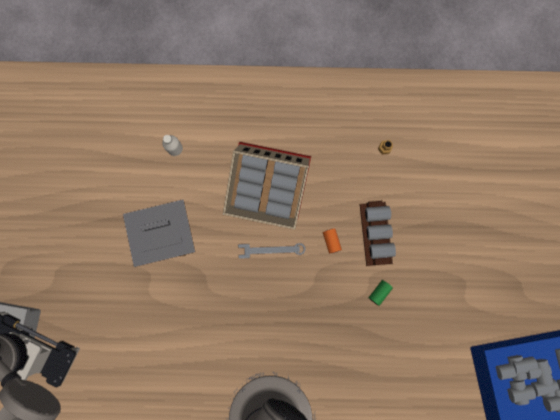

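```bash
python3 - <<'E'
import cv2,numpy as np
a=cv2.imread("pics/side0.png"); b=cv2.imread("pics/top0.png")
p=cv2.resize(a[130:260,170:370],(400,260),interpolation=cv2.INTER_CUBIC); 
q=cv2.resize(b[130:270,110:330],(800,509),interpolation=cv2.INTER_CUBIC)
p=cv2.resize(a[135:255,180:380],(800,480),interpolation=cv2.INTER_CUBIC)
# one picture: left side crop, right top crop
s=cv2.resize(a[140:260,180:360],None,fx=4,fy=4)[:, :]
img=np.vstack([cv2.resize(a[135:250,180:370],(495,300),interpolation=cv2.INTER_CUBIC),cv2.resize(b[130:270,112:343],(495,300),interpolation=cv2.INTER_CUBIC)])
cv2.imwrite("pics/crop1.png",img)
E
```

```text
(no output)
```

View pics/crop1.png

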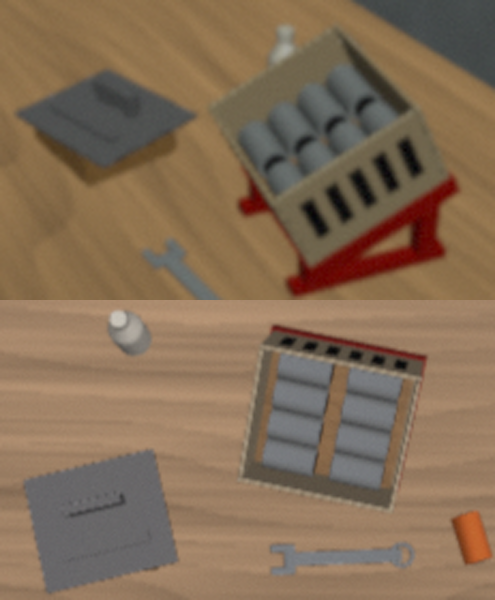

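```bash
cat > h.py <<'E'
from cell import *
import cv2, numpy as np
from scipy.optimize import least_squares
from scipy.spatial.transform import Rotation as Ro
from scipy.ndimage import map_coordinates, gaussian_filter
def proj(c,P):
    R=Ro.from_euler('xyz',c["rotation"]).as_matrix()
    p=(np.asarray(P)-c["eye"])@R
    return np.c_[c["fx"]*p[:,0]/p[:,2]+c["cx"], c["fy"]*p[:,1]/p[:,2]+c["cy"]]
def on_plane(c,rc,z):
    R=Ro.from_euler('xyz',c["rotation"]).as_matrix()
    d=R@np.array([(rc[1]-c["cx"])/c["fx"],(rc[0]-c["cy"])/c["fy"],1])
    return c["eye"]+d*(z-c["eye"][2])/d[2]
def T(pose): # x,y,z,yaw,slope
    x,y,z,yaw,sl=pose
    return Ro.from_euler('ZY',[yaw,-sl]).as_matrix(),np.array([x,y,z])
def fit(edges,p0,free,rad=4,iters=12,verbose=True):
    """edges: list of (cam, A, B) in object frame (m)"""
    p=np.array(p0,float)
    G={id(c):gaussian_filter(c["img"].astype(float),(0.7,0.7,0)) for c,_,_ in edges}
    for it in range(iters):
        r=rad if it<4 else 2.5 if it<8 else 1.8
        obs=[]
        for c,A,B in edges:
            t=np.linspace(.08,.92,25)[:,None]; L=np.array(A)*(1-t)+np.array(B)*t
            R,o=T(p); uv=proj(c,L@R.T+o); d=uv[-1]-uv[0]; n=np.array([-d[1],d[0]])/np.hypot(*d)
            s=np.arange(-r-1,r+1.01,.25)
            for l,q in zip(L,uv):
                pts=q+s[:,None]*n
                v=np.stack([map_coordinates(G[id(c)][...,k],[pts[:,1],pts[:,0]],order=1) for k in range(3)],1)
                g=np.linalg.norm(v[4:]-v[:-4],axis=1)
                i=g.argmax()
                if g[i]>12: obs.append((c,l,q+(s[i]+.5)*n,n))
        def res(f):
            pp=p.copy(); pp[free]=f; R,o=T(pp)
            out=[]
            for c in {id(o_[0]):o_[0] for o_ in obs}.values():
                S=[o_ for o_ in obs if o_[0] is c]
                uv=proj(c,np.array([o_[1] for o_ in S])@R.T+o)
                out.append(np.sum((uv-np.array([o_[2] for o_ in S]))*np.array([o_[3] for o_ in S]),1))
            return np.concatenate(out)
        sol=least_squares(res,p[free],loss='soft_l1',f_scale=.5,x_scale=.01); p[free]=sol.x
    if verbose: print("n",len(obs),"med|res| px",np.median(abs(res(p[free]))).round(2),"pose",p.round(4))
    return p
E
python3 - <<'E'
from h import *
cs=read_camera("side");ct=read_camera("top")
o=[.080,.090,.095]
C=lambda i,j:np.array([i*.080,j*.090,.095])
top={(-1,1):(224.5,214),(-1,-1):(295.4,227),(1,1):(235.2,151.9),(1,-1):(308,165.5)}
sid={(-1,1):(261,175.6),(1,1):(309.4,146.5),(1,-1):(343.1,177.9),(-1,-1):(286.3,207.8)}
def r(p):
    R,t=T([*p,np.radians(25)])
    return np.concatenate([(proj(c,[C(*k)@R.T+t for k in D])-np.array(list(D.values()))).ravel() for c,D in ((ct,top),(cs,sid))])
s=least_squares(r,[.44,0,.06,-.18],x_scale=.01); print(s.x,r(s.x).round(1))
c0=[*s.x,np.radians(25)]
E=[(ct,C(-1,-1),C(-1,1)),(ct,C(-1,1),C(1,1)),(ct,C(-1,-1),C(1,-1)),(cs,C(-1,1),C(1,1)),(cs,C(1,1),C(1,-1))]
for z in (c0,):
  a=fit(E,z,[0,1,2,3]); fit(E,z,[0,1,2,3,4],rad=3); fit(E[:3],a,[0,1,3],rad=2);fit(E[3:],a,[0,1,3],rad=2)
S=lambda i,j,z=.006:np.array([i*.071,j*.081,z])
w=on_plane(ct,(234,161),.04);print(w)
s0=[w[0],w[1],.04,.2,0]
Es=[(ct,S(-1,-1),S(-1,1)),(ct,S(-1,1),S(1,1)),(ct,S(1,-1),S(1,1)),(ct,S(-1,-1),S(1,-1)),(cs,S(-1,1),S(1,1)),(cs,S(1,1),S(1,-1)),(cs,S(-1,-1),S(-1,1))]
a=fit(Es,s0,[0,1,3],rad=8); fit(Es[:4],a,[0,1,3]); fit(Es[4:],a,[0,1,3])
R,t=T(a)
for c,n in ((ct,"top"),(cs,"side")):
    print(n,"cleat/rib pred",proj(c,np.array([[-.032,0,.012],[.018,0,.034]])@R.T+t).round(1).tolist(), [d["at"] for l in("cleat","rib") for d in place_of(n,l)[:1]])
E
```

```text
[ 0.60283255  0.01413751  0.08023041 -0.18025713] [-1.  -0.6  0.9  1.1 -1.5 -2.8  1.7 -1.3 -1.6  0.5  0.3 -2.8 -0.5 -1.7
 -1.4  5.8]
n 98 med|res| px 0.56 pose [ 0.6074  0.0144  0.0648 -0.1914  0.4363]
n 97 med|res| px 0.36 pose [ 0.5976  0.016   0.0634 -0.1882  0.2987]
n 72 med|res| px 0.71 pose [ 0.6069  0.014   0.0648 -0.1933  0.4363]Traceback (most recent call last):
  File "<stdin>", line 14, in <module>
  File "h.py", line 42, in fit
    sol=least_squares(res,p[free],loss='soft_l1',f_scale=.5,x_scale=.01); p[free]=sol.x
    return func(*args, **kwargs)
    vector_fun = VectorFunction(
        fun_wrapped,
    ...<6 lines>...
        workers=workers
    )
    self._update_fun()
    ~~~~~~~~~~~~~~~~^^
    self.f = self.fun_wrapped(xp_copy(self.x))
             ~~~~~~~~~~~~~~~~^^^^^^^^^^^^^^^^^
    return np.atleast_1d(self.fun(x))
                         ~~~~~~~~^^^
    return self.f(x, *self.args, **self.kwargs)
           ~~~~~~^^^^^^^^^^^^^^^^^^^^^^^^^^^^^^
  File "h.py", line 41, in res
    return np.concatenate(out)
           ~~~~~~~~~~~~~~^^^^^
ValueError: need at least one array to concatenate
```

```bash
cat >> h.py <<'E'
def draw(c,p,segs,box,k,col=(0,0,255),img=None):
    r0,r1,c0,c1=box
    if img is None: img=cv2.resize(c["img"][r0:r1,c0:c1],None,fx=k,fy=k,interpolation=cv2.INTER_CUBIC)
    R,o=T(p)
    for A,B in segs:
        u=(proj(c,np.array([A,B])@R.T+o)-[c0,r0]+.5)*k
        cv2.line(img,tuple(int(v) for v in u[0]*16),tuple(int(v) for v in u[1]*16),col,1,cv2.LINE_AA,4)
    return img
def rect(hx,hy,z):
    P=[np.array([i*hx,j*hy,z]) for i,j in ((-1,-1),(-1,1),(1,1),(1,-1))]
    return [(P[i],P[(i+1)%4]) for i in range(4)]
E
python3 - <<'E'
from h import *
cs=read_camera("side");ct=read_camera("top")
p=[.6074,.0144,.0648,-.19,np.radians(25)]; q=[.6028,.0141,.0802,-.18,np.radians(25)]
segs=rect(.08,.09,.095)+rect(.075,.085,.095)
bs=(135,250,245,365);bt=(140,240,215,325)
a=draw(cs,p,segs,bs,5);a=draw(cs,q,segs,bs,5,(0,255,0),a)
b=draw(ct,p,segs,bt,5);b=draw(ct,q,segs,bt,5,(0,255,0),b)
a=cv2.resize(a,(390,375));b=cv2.resize(b,(410,373))
h=375;b=cv2.copyMakeBorder(b,0,2,0,0,cv2.BORDER_CONSTANT)
cv2.imwrite("pics/ov1.png",np.hstack([a,b]))
E
```

```text
(no output)
```

View pics/ov1.png

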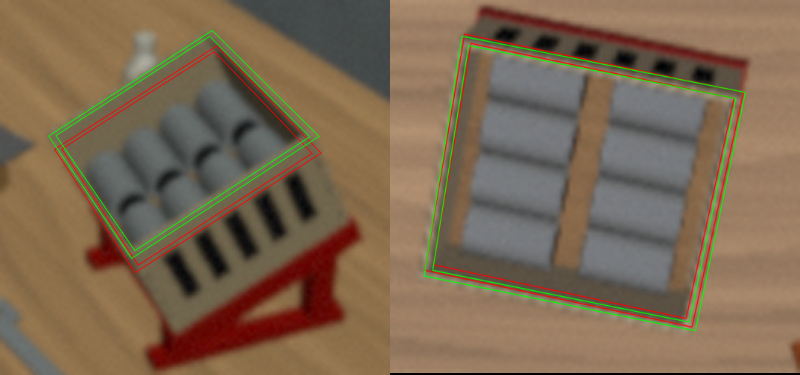

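```bash
sed -i 's/g\[i\]>12/g[i]>6/' h.py; python3 - <<'E'
from h import *
cs=read_camera("side");ct=read_camera("top")
C=lambda i,j:np.array([i*.080,j*.090,.095])
q=[.6028,.0141,.0802,-.18,np.radians(25)]
E=[(ct,C(-1,-1),C(-1,1)),(ct,C(-1,1),C(1,1)),(ct,C(-1,-1),C(1,-1)),(cs,C(-1,1),C(1,1)),(cs,C(1,1),C(1,-1)),(cs,C(-1,-1),C(-1,1))]
a=fit(E,q,[0,1,2,3],rad=1.8); fit(E[:3],a,[0,1,3],rad=1.8);fit(E[3:],a,[0,1,2,3],rad=1.8)
R,o=T(a)
for c,n in((cs,"side"),(ct,"top")): print(n,"layer_mid,crate pred (col,row)",proj(c,np.array([[0,0,.054],[0,0,0]])@R.T+o).round(1).tolist())
S=lambda i,j,z=.006:np.array([i*.071,j*.081,z])
w=on_plane(ct,(234,161),.04)
s0=[w[0],w[1],.04,.2,0]
Es=[(ct,S(-1,-1),S(-1,1)),(ct,S(-1,1),S(1,1)),(ct,S(1,-1),S(1,1)),(ct,S(-1,-1),S(1,-1)),(cs,S(-1,1),S(1,1)),(cs,S(1,1),S(1,-1))]
s=fit(Es,s0,[0,1,3],rad=8); fit(Es[:4],s,[0,1,3]); fit(Es[4:],s,[0,1,2])
R,t=T(s)
for c,n in ((ct,"top"),(cs,"side")):
    print(n,"cleat/rib pred",proj(c,np.array([[-.032,0,.012],[.018,0,.034]])@R.T+t)[:,::-1].round(1).tolist(), [np.round(d["at"]).tolist() for l in("cleat","rib") for d in place_of(n,l)[:1]])
# rack sleeves
for d in boxes_of("top","sleeve1"): print("sl top",round(d["conf"],2),np.round(d["at"],1),on_plane(ct,d["at"],.06).round(4))
for d in boxes_of("side","sleeve1"): print("sl side",round(d["conf"],2),np.round(d["at"],1),on_plane(cs,d["at"],.06).round(4))
for d in place_of("top","rack"): print("rack",np.round(d["at"],1),on_plane(ct,d["at"],0).round(4))
r=R@[.018,0,0]+t; print("rib xy",r)
segs=rect(.08,.09,.095)
b=draw(ct,a,segs,(135,275,110,410),2.6);b=draw(ct,s,rect(.071,.081,.006)+rect(.006,.035,.034),(135,275,110,410),2.6,(0,255,0),b)
# shift rib draw
cv2.imwrite("pics/ov2.png",b)
E
```

```text
n 150 med|res| px 0.72 pose [ 0.6048  0.0197  0.0712 -0.177   0.4363]
n 75 med|res| px 1.24 pose [ 0.6064  0.0145  0.0712 -0.1922  0.4363]
n 75 med|res| px 0.24 pose [ 0.6035  0.0224  0.0719 -0.1897  0.4363]
side layer_mid,crate pred (col,row) [[303.4, 188.9], [310.7, 202.5]]
top layer_mid,crate pred (col,row) [[265.2, 185.0], [267.3, 179.9]]
n 150 med|res| px 0.31 pose [0.4657 0.2999 0.04   0.2602 0.    ]
n 100 med|res| px 0.27 pose [0.4654 0.2996 0.04   0.2613 0.    ]
n 50 med|res| px 0.0 pose [ 6.41791180e+03  1.59516849e+04 -9.43581670e+03  2.60200000e-01
  0.00000000e+00]
top cleat/rib pred [[244.2, 160.4], [224.6, 154.2]] [[243.0, 159.0], [226.0, 154.0]]
side cleat/rib pred [[181.2, 211.4], [168.6, 223.6]] [[180.0, 210.0], [168.0, 224.0]]
sl top 0.89 [239.6 329.5] [ 0.455  -0.1427  0.06  ]
sl top 0.87 [233.4 380.9] [ 0.4736 -0.2742  0.06  ]
sl top 0.78 [215.4 380.6] [ 0.5201 -0.2738  0.06  ]
sl top 0.77 [293.9 381.8] [ 0.3206 -0.2754  0.06  ]
sl top 0.67 [251.1 384.7] [ 0.4285 -0.2836  0.06  ]
sl side 0.84 [295.4 342.7] [ 0.4778 -0.271   0.06  ]
sl side 0.78 [285.2 359.2] [ 0.5247 -0.268   0.06  ]
sl side 0.69 [276.  302.3] [ 0.4391 -0.1818  0.06  ]
sl side 0.63 [307.  326.3] [ 0.4314 -0.2767  0.06  ]
sl side 0.58 [346.4 282.8] [ 0.3115 -0.3055  0.06  ]
rack [234.4 376. ] [ 0.476  -0.2742  0.    ]
rib xy [0.48306829 0.30457151 0.04      ]
```

View pics/ov2.png

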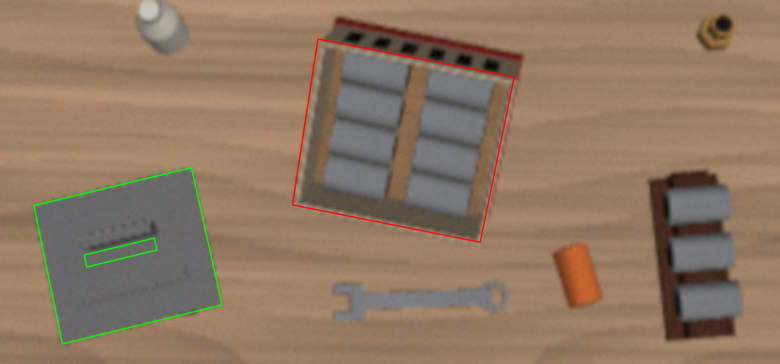

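```bash
python3 - <<'E'
s=open('h.py').read()
s=s.replace("verbose=True):","verbose=True,ridge=False):").replace("                i=g.argmax()","                if ridge:\n                    b=v.sum(1); g=np.r_[[0]*10,b[10:-10]-.5*b[:-20]-.5*b[20:],[0]*10][2:-2] if r>2 else g\n                i=g.argmax()")
s=s.replace("r=rad if it<4 else 2.5 if it<8 else 1.8","r=(rad if it<4 else 2.5 if it<8 else 1.8) if not ridge else max(rad,3)").replace("np.arange(-r-1,r+1.01,.25)","np.arange(-r-1-2*ridge,r+1.01+2*ridge,.25)")
open('h.py','w').write(s)
E
python3 - <<'E'
from h import *
cs=read_camera("side");ct=read_camera("top")
q=[.6028,.0141,.0802,-.18,np.radians(25)]
q2=[.6064,.0145,.0715,-.19,np.radians(25)]
L=rect(.0775,.0875,.095)
for rad in (3,4):
  Et=[(ct,*e) for e in L]; Ed=[(cs,*e) for e in L]
  for p in (q,q2):
    a=fit(Et+Ed,p,[0,1,2,3],rad=rad,ridge=True); fit(Et,a,[0,1,3],rad=rad,ridge=True);fit(Ed,a,[0,1,2,3],rad=rad,ridge=True)
E
```

```text
n 196 med|res| px 0.5 pose [ 0.6003  0.017   0.0819 -0.1754  0.4363]
n 100 med|res| px 0.25 pose [ 0.5998  0.017   0.0819 -0.1873  0.4363]
n 98 med|res| px 0.56 pose [ 0.566  -0.0287  0.113  -0.2104  0.4363]
n 196 med|res| px 0.5 pose [ 0.6003  0.017   0.0819 -0.1755  0.4363]
n 100 med|res| px 0.24 pose [ 0.5998  0.017   0.0819 -0.1875  0.4363]
n 97 med|res| px 0.58 pose [ 0.5727 -0.0191  0.1074 -0.1979  0.4363]
n 196 med|res| px 0.48 pose [ 0.6002  0.0171  0.0815 -0.1745  0.4363]
n 100 med|res| px 0.25 pose [ 0.5999  0.017   0.0815 -0.1868  0.4363]
n 100 med|res| px 1.06 pose [ 0.5728 -0.0209  0.1072 -0.1586  0.4363]
n 196 med|res| px 0.49 pose [ 0.6002  0.0171  0.0815 -0.1745  0.4363]
n 100 med|res| px 0.25 pose [ 0.5999  0.017   0.0815 -0.187   0.4363]
n 100 med|res| px 1.1 pose [ 0.5732 -0.0204  0.1068 -0.1585  0.4363]
```

```bash
cat >> h.py <<'E'
def plan(xyz,yaw):
    s=observe(); y0=s["tool_rot"][2]; d=(yaw-y0+np.pi/2)%np.pi-np.pi/2
    y=y0+d; D=np.array(xyz)-s["tool_pos"]
    print("roll",round(-d,3),"then x,y,z mm",(1e3*np.array([D@[np.cos(y),np.sin(y),0],D@[np.sin(y),-np.cos(y),0],-D[2]])).round(1),"t",round(s["time"],2),"pos",s["tool_pos"].round(4),"rot",s["tool_rot"].round(3))
def cr(p,c=(.600,.017,.081,-.187,np.radians(25))): # crate point mm -> world
    R,o=T(c); return R@(np.array(p)/1e3)+o
E
python3 - <<'E'
from h import *
plan([.4831,.3046,.15],.2602)
plan([.4831,.3046,.0502],.2602)
E
```

```text
roll -0.675 then x,y,z mm [-217.1 -239.8   76.7] t 1.85 pos [0.2116 0.4805 0.2267] rot [3.141 0.    2.727]
roll -0.675 then x,y,z mm [-217.1 -239.8  176.5] t 1.85 pos [0.2116 0.4805 0.2267] rot [3.141 0.    2.727]
```

```bash
python3 -m inch '[[[0,0,0,-0.169],[0,0,0,-0.169],[0,0,0,-0.169],[0,0,0,-0.168],[-36,-40,13,0],[-36,-40,13,0],[-36,-40,13,0],[-36,-40,13,0],[-36,-40,13,0],[-37,-40,12,0]]]' -1; python3 - <<'E'
from h import *
plan([.4831,.3046,.0502],.2602)
E
```

```text
time: 3.1
tool_pos: [0.4844, 0.3033, 0.1494]
tool_rot: [3.141, 0.0, -2.881]
contact_force: [0.7, 0.5, -0.0]
opening: 0.0918
roll -0.0 then x,y,z mm [ 1.   1.6 99.2] t 3.1 pos [0.4844 0.3033 0.1494] rot [ 3.141  0.    -2.881]
```

```bash
python3 -m inch '[[[1,1.5,30,0],[0,0,30,0],[0,0,20,0],[0,0,10,0],[0,0,5,0],[0,0,4,0],[0,0,0,0]]]'; python3 - <<'E'
from h import *
plan([.4831,.3046,.0502],.2602)
for n in ("side",):
    c=read_camera(n); cv2.imwrite("pics/g1.png",cv2.resize(c["img"][110:230,150:310],(800,600),interpolation=cv2.INTER_CUBIC))
E
```

```text
time: 3.98
tool_pos: [0.4818, 0.3057, 0.0511]
tool_rot: [3.141, 0.001, -2.881]
contact_force: [-0.1, -1.0, -0.1]
opening: 0.092
roll 0.0 then x,y,z mm [-1.  -1.4  0.9] t 3.98 pos [0.4818 0.3057 0.0511] rot [ 3.141e+00  1.000e-03 -2.881e+00]
```

View pics/g1.png

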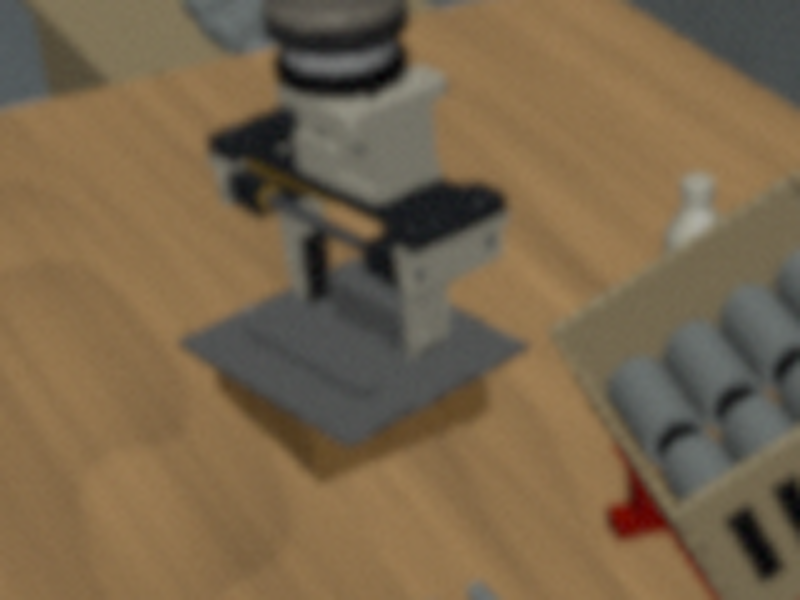

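```bash
python3 -m inch '[[[0,0,0,0],[0,0,0,0],[0,0,0,0],[0,0,0,0],[0,0,0,0],[0,0,0,0]]]' 1 15; python3 -m inch '[[[0,0,-5,0],[0,0,-10,0],[0,0,-25,0],[0,0,-30,0],[0,0,-30,0],[0,0,0,0],[0,0,0,0]]]'; python3 - <<'E'
from h import *
c=read_camera("side"); cv2.imwrite("pics/g2.png",cv2.resize(c["img"][90:230,150:310],(640,560),interpolation=cv2.INTER_CUBIC))
print(observe()["torque"])
E
```

```text
time: 4.78
tool_pos: [0.4818, 0.3056, 0.0509]
tool_rot: [-3.142, 0.0, -2.881]
contact_force: [0.5, -1.5, 2.5]
opening: 0.07
time: 5.65
tool_pos: [0.4809, 0.3053, 0.1496]
tool_rot: [-3.141, -0.002, -2.881]
contact_force: [-1.1, -0.1, -4.9]
opening: 0.0699
[ 0.07408114 -0.04091679  0.0222262 ]
```

View pics/g2.png

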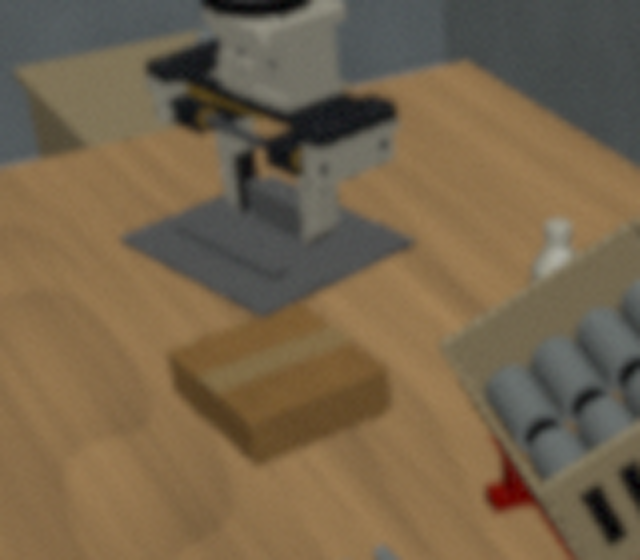

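```bash
python3 - <<'E'
from h import *
cs=read_camera("side"); s=observe()
y=.2602; ex=np.array([np.cos(y),np.sin(y)]); ey=np.array([-np.sin(y),np.cos(y)])
for u in ((192.5,178.8),(226.3,167.5),(247,183.8),(215,198.8)):
    w=on_plane(cs,u[::-1],.04)[:2]; d=w-s["tool_pos"][:2]; print(w.round(3),"rel tool along sheet x,y mm",(1e3*d@ex).round(1),(1e3*d@ey).round(1))
# tilt fit with side camera, sheet free
L=rect(.071,.081,.006)
R,_=T([0,0,0,y,0]); o=s["tool_pos"]+[0,0,.0188]-R@[.018,0,.029]
ct=read_camera("top")
fit([(ct,*e) for e in L]+[(cs,*L[1]),(cs,*L[2])],[*o,y,0],[0,1,2,3,4],rad=4); print(o)
E
```

```text
[0.398 0.354] rel tool along sheet x,y mm -67.2 68.9
[0.516 0.361] rel tool along sheet x,y mm 48.5 45.3
[0.526 0.239] rel tool along sheet x,y mm 26.8 -76.0
[0.412 0.217] rel tool along sheet x,y mm -89.4 -67.4
n 115 med|res| px 0.71 pose [0.4605 0.2995 0.1411 0.3231 0.0157]
[0.46337221 0.30058406 0.13888683]
```

```bash
python3 -m inch '[[[0,0,0,0.16],[36,0,0,0],[36,0,20,0],[35,0,30,0],[0,0,30,0],[0,0,15,0],[0,0,2.5,0],[0,0,2.5,0],[0,0,2.5,0],[0,0,2.5,0]]]'; python3 - <<'E'
from h import *
plan([.4,.3,.042],.1002)
E
```

```text
time: 7.05
tool_pos: [0.374, 0.2949, 0.0462]
tool_rot: [3.141, -0.002, -3.042]
contact_force: [-6.9, 0.9, 3.1]
opening: 0.0695
roll -0.0 then x,y,z mm [-26.4   2.5   4.2] t 7.05 pos [0.374  0.2949 0.0462] rot [ 3.141e+00 -2.000e-03 -3.042e+00]
```

```bash
python3 -m inch '[[[0,0,1.5,0],[0,0,1.5,0],[0,0,1.2,0],[0,0,0,0]]]';  python3 -m inch '[[[0,0,-10,0],[0,0,-30,0],[0,0,-50,0],[0,0,-50,0],[0,0,0,0],[0,0,0,0]]]'; python3 - <<'E'
from h import *
cs=read_camera("side"); s=observe(); cv2.imwrite("pics/g3.png",cv2.resize(cs["img"][70:230,110:310],(800,640),interpolation=cv2.INTER_CUBIC)[:600])
y=s["tool_rot"][2]+np.pi
ct=read_camera("top"); L=rect(.071,.081,.006)
for th in (.15,.3,.45):
  R,_=T([0,0,0,y,th]); o=s["tool_pos"]+[0,0,.0188]-R@[.018,0,.029]
  fit([(ct,*e) for e in L]+[(cs,*L[1]),(cs,*L[2]),(cs,*L[0])],[*o,y,th],[0,1,2,3,4],rad=4); print(o,y)
E
```

```text
time: 7.55
tool_pos: [0.3733, 0.2947, 0.0418]
tool_rot: [-3.141, -0.003, -3.041]
contact_force: [-7.2, 0.1, 2.6]
opening: 0.07
time: 8.3
tool_pos: [0.3748, 0.2945, 0.1811]
tool_rot: [-3.141, -0.0, -3.042]
contact_force: [-0.7, 0.3, -4.7]
opening: 0.0695
n 156 med|res| px 0.54 pose [0.364  0.2949 0.1673 0.1086 0.3293]
[0.36104107 0.29299717 0.16778381] 0.1000505020651068
n 156 med|res| px 0.56 pose [0.364  0.2949 0.1673 0.1079 0.3297]
[0.36585508 0.29348043 0.16612394] 0.1000505020651068
n 156 med|res| px 0.55 pose [0.364  0.2949 0.1674 0.1082 0.3293]
[0.37086184 0.29398304 0.16520571] 0.1000505020651068
```

View pics/g3.png

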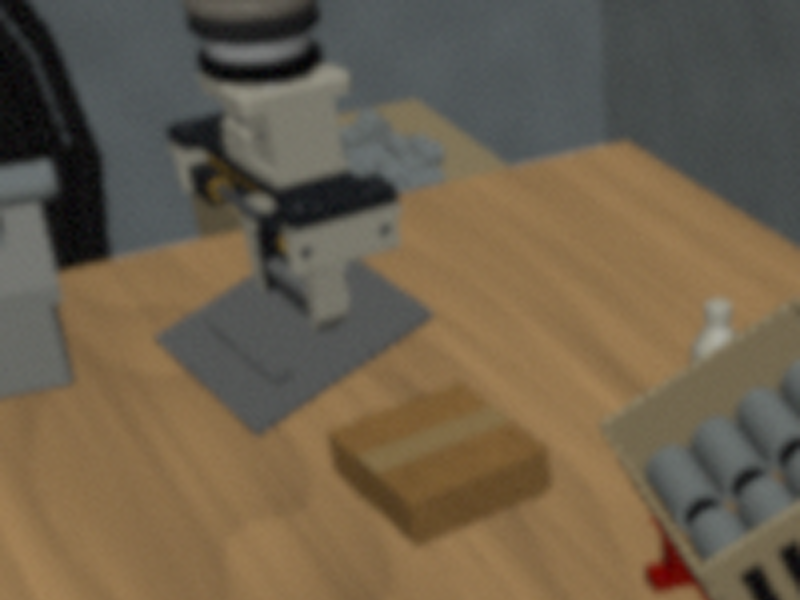

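```bash
python3 - <<'E'
from h import *
plan(cr([18,0,153])-[0,0,.0188],-.187)
E
```

```text
roll 0.287 then x,y,z mm [-224.9 -230.5  -28.4] t 8.4 pos [0.3743 0.2943 0.18  ] rot [-3.140e+00 -3.000e-03 -3.042e+00]
```

```bash
python3 -m inch '[[[0,0,-30,0.145],[0,0,-30,0.142],[-12,-12,0,0],[-25,-26,0,0],[-36,-37,0,0],[-42,-42,0,0],[-42,-42,0,0],[-34,-36,0,0],[-22,-23,0,0],[-12,-12.5,0,0]]]';  python3 -m inch '[[[0,0,12,0],[0,0,12,0],[0,0,7,0],[0,0,0,0],[0,0,0,0]]]'; cat > look.py <<'E'
from h import *
ct=read_camera("top"); s=observe()
y=s["tool_rot"][2]+np.pi; y=(y+1.5)%np.pi-1.5; th=.3293
plan(cr([18,0,153])-[0,0,.0188],-.187)
a=fit([(ct,*e) for e in rect(.0775,.0875,.095)],[.600,.017,.081,-.187,np.radians(25)],[0,1,3],rad=3,ridge=True)
L=rect(.071,.081,.006)
R,_=T([0,0,0,y,th]); o=s["tool_pos"]+[0,0,.0188]-R@[.018,0,.029]
b=fit([(ct,*e) for e in L],[*o,y,th],[0,1,3],rad=4)
b2=fit([(ct,*e) for e in L],[*o,y,th],[0,1,2,3,4],rad=4)
print("tool-based sheet",o.round(4),y)
P=R@[.018,0,.029]+b[:3]
for nm,bb in (("cam",b[:3]),("tool",o)):
    Rc,oc=T([.600,.017,.081,-.187,np.radians(25)]); print(nm,"pivot in crate mm",(1e3*Rc.T@(R@[.018,0,.029]+bb-oc)).round(1))
im=draw(ct,b,L,(130,240,210,330),5); im=draw(ct,[.600,.017,.081,-.187,np.radians(25)],rect(.0775,.0875,.095),(130,240,210,330),5,(0,255,0),im)
cv2.imwrite("pics/ov3.png",im)
E
python3 look.py
```

```text
time: 9.65
tool_pos: [0.5533, 0.0243, 0.2388]
tool_rot: [-3.141, -0.004, 2.954]
contact_force: [0.9, 0.6, -4.3]
opening: 0.0696
time: 10.28
tool_pos: [0.5536, 0.0271, 0.211]
tool_rot: [3.141, 0.001, 2.956]
contact_force: [0.0, 0.4, -4.3]
opening: 0.0695
roll 0.001 then x,y,z mm [ 1.  -1.1  2.6] t 10.32 pos [0.5537 0.0269 0.2111] rot [3.141e+00 1.000e-03 2.955e+00]
n 67 med|res| px 1.21 pose [ 0.6248  0.0155  0.081  -0.2457  0.4363]
n 60 med|res| px 0.61 pose [ 0.5422  0.0263  0.1966 -0.1629  0.3293]
n 68 med|res| px 0.54 pose [ 0.5227  0.0196  0.2892 -0.1928  0.7335]
tool-based sheet [0.5462 0.0283 0.1966] -0.18621653063702404
cam pivot in crate mm [ 16.8  -1.6 156.4]
tool pivot in crate mm [ 20.    1.1 154.9]
```

View pics/ov3.png

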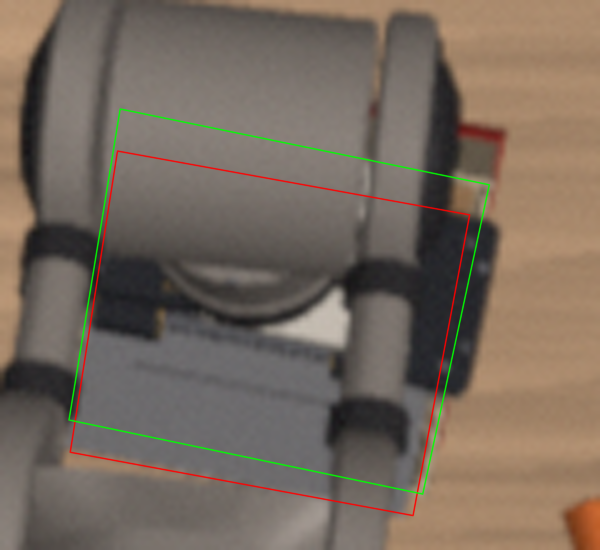

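```bash
cat > side.py <<'E'
from h import *
cs=read_camera("side"); s=observe()
y=(s["tool_rot"][2]+np.pi+1.5)%np.pi-1.5; th=.3293
L=rect(.071,.081,.006)
R,_=T([0,0,0,y,th]); o=s["tool_pos"]+[0,0,.0188]-R@[.018,0,.029]; print("tool-based",o.round(4))
b=fit([(cs,*L[1]),(cs,*L[2]),(cs,*L[0]),(cs,*L[3])],[*o,y,th],[0,1],rad=4)
b2=fit([(cs,*L[1]),(cs,*L[2]),(cs,*L[0]),(cs,*L[3])],[*o,y,th],[0,1,2],rad=3)
c0=dict(cs); c0["img"]=cv2.imread("pics/side0.png")
C=rect(.0775,.0875,.095); O=rect(.08,.09,.095)
print("crate side0"); 
for z in (.078,.081): fit([(c0,*O[1]),(c0,*O[2])],[.6028,.0141,z,-.187,np.radians(25)],[0,1],rad=1.8); fit([(c0,*O[1]),(c0,*O[2])],[.6028,.0141,z,-.187,np.radians(25)],[0,1],rad=1.8,ridge=False,iters=4)
bx=(80,250,210,370)
q=[.600,.017,.081,-.187,np.radians(25)]
im=draw(cs,b,L,bx,3.5); im=draw(cs,q,O+C,bx,3.5,(0,255,0),im); im=draw(cs,[*o,y,th],L,bx,3.5,(255,255,0),im)
cv2.imwrite("pics/ov4.png",im)
E
python3 side.py
```

```text
tool-based [0.5462 0.0282 0.1966]
n 93 med|res| px 0.7 pose [ 0.5423  0.0228  0.1966 -0.1864  0.3293]
n 92 med|res| px 0.8 pose [ 0.5321  0.0048  0.2079 -0.1864  0.3293]
crate side0
n 50 med|res| px 0.22 pose [ 0.5964  0.0126  0.078  -0.187   0.4363]
n 50 med|res| px 0.21 pose [ 0.5963  0.0126  0.078  -0.187   0.4363]
n 50 med|res| px 0.25 pose [ 0.5927  0.0079  0.081  -0.187   0.4363]
n 50 med|res| px 0.24 pose [ 0.5927  0.0078  0.081  -0.187   0.4363]
```

View pics/ov4.png

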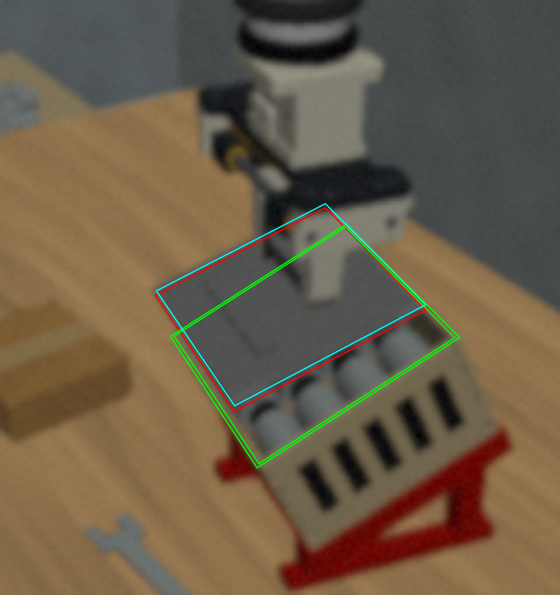

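```bash
cat > tgt.py <<'E'
from h import *
import sys
CR=(.601,.017,.075,-.187,np.radians(25)); d=np.array([-.003,-.0027,-.001])
def now():
    s=observe(); Rc,oc=T(CR); return (1e3*Rc.T@(s["tool_pos"]+[0,0,.0188]+d-oc)).round(1)
def to(z,x=17.5): plan(cr([x,0,z],CR)-[0,0,.0188]-d,-.187)
if __name__=="__main__":
    print("pivot in crate",now(),"force",observe()["contact_force"].round(1)); [to(float(z)) for z in sys.argv[1:]]
E
python3 tgt.py 150 102
```

```text
pivot in crate [ 19.   -2.4 160.9] force [-0.7 -0.9 -4.1]
roll 0.001 then x,y,z mm [-3.2  2.4 10.5] t 10.38 pos [0.5537 0.0268 0.2111] rot [3.141e+00 1.000e-03 2.955e+00]
roll 0.001 then x,y,z mm [-23.5   2.4  54. ] t 10.38 pos [0.5537 0.0268 0.2111] rot [3.141e+00 1.000e-03 2.955e+00]
```

```bash
python3 -m inch '[[[-3.2,2.4,10.5,0],[-4,0,8,0],[-4,0,8,0],[-4,0,8,0],[-4,0,8,0],[-3,0,7,0],[-1,0,2.5,0],[0,0,0,0],[0,0,0,0]]]'; python3 tgt.py 102; python3 - <<'E'
exec(open('side.py').read().split("c0=dict")[0])
E
```

```text
time: 11.5
tool_pos: [0.5767, 0.0246, 0.1606]
tool_rot: [-3.142, 0.002, 2.955]
contact_force: [-6.6, 0.1, 11.0]
opening: 0.07
pivot in crate [ 18.6  -0.3 105.4] force [-6.6  0.1 11. ]
roll 0.0 then x,y,z mm [-0.4  0.3  3.6] t 11.5 pos [0.5767 0.0246 0.1606] rot [-3.142e+00  2.000e-03  2.955e+00]
tool-based [0.5692 0.026  0.1462]
n 93 med|res| px 0.45 pose [ 0.5683  0.0382  0.1462 -0.1867  0.3293]
n 92 med|res| px 0.96 pose [ 0.5337 -0.0197  0.1934 -0.1867  0.3293]
```

```bash
python3 -m inch '[[[-0.4,0,1,0],[-0.4,0,1,0],[0,0,0,0]]]'; python3 tgt.py 102;  python3 - <<'E'
from h import *
cs=read_camera("side"); s=observe()
y=-.187
L=rect(.071,.081,.006)
for th in (.33,.42):
  R,_=T([0,0,0,y,th]); o=s["tool_pos"]+[-.003,-.0027,.0178]-R@[.018,0,.029]
  b=fit([(cs,*L[1]),(cs,*L[0]),(cs,*L[3])],[*o,y,th],[2,4],rad=3)
E
```

```text
time: 11.92
tool_pos: [0.5773, 0.0245, 0.16]
tool_rot: [-3.141, 0.002, 2.955]
contact_force: [-9.8, 0.5, 19.6]
opening: 0.0698
pivot in crate [ 18.9  -0.3 104.6] force [-9.8  0.5 19.6]
roll 0.0 then x,y,z mm [0.1 0.3 3. ] t 11.93 pos [0.5773 0.0245 0.16  ] rot [-3.141e+00  2.000e-03  2.955e+00]
n 73 med|res| px 1.32 pose [ 0.5668  0.0232  0.1457 -0.187   0.1921]
n 54 med|res| px 0.79 pose [ 0.5698  0.0226  0.1311 -0.187   0.4602]
```

```bash
python3 - <<'E'
from h import *
cs=read_camera("side");ct=read_camera("top")
cs["img"]
a=cv2.resize(cs["img"][125:245,245:365],(480,480),interpolation=cv2.INTER_CUBIC)
b=cv2.resize(ct["img"][140:240,215:325],(320,291),interpolation=cv2.INTER_CUBIC)
b=cv2.copyMakeBorder(b,0,189,0,0,cv2.BORDER_CONSTANT)
cv2.imwrite("pics/v5.png",np.hstack([a,b]))
E
```

```text
(no output)
```

View pics/v5.png

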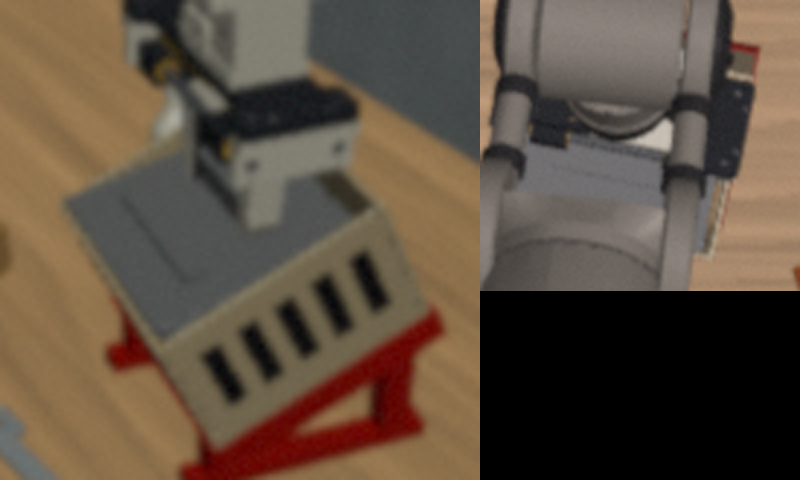

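```bash
python3 - <<'E'
from h import *
from tgt import CR
cs=read_camera("side"); s=observe(); y=-.187
print("obs: low+y (260.8,175.3) low-y (284.5,209) cleat line (275,173.3)-(292,195)")
for d in ([0,0,0],[-.003,-.0027,-.001]):
 for th in (.22,.33,.4363):
  R,_=T([0,0,0,y,th]); P=s["tool_pos"]+[0,0,.0188]+d
  q=np.array([[-71,81,6],[-71,-81,6],[-25,55,12],[-25,-55,12],[-39,55,6],[-39,-55,6]])/1e3-[.018,0,.029]
  print(d,th,proj(cs,q@R.T+P).round(1).tolist())
for z in (.075,.081):
  R,o=T([.601,.017,z,-.187,np.radians(25)])
  print("rim outer low+y, low-y, high-y",z,proj(cs,np.array([[-80,90,95],[-80,-90,95],[80,-90,95]])/1e3@R.T+o).round(1).tolist())
# profile across low edge midpoint
R,o=T(CR); 
for yy in (-40,0,40):
  a,b=proj(cs,np.array([[-110,yy,95],[-40,yy,95]])/1e3@R.T+o)
  t=np.linspace(0,1,29)[:,None]; p=a+(b-a)*t
  print(yy,[int(map_coordinates(cs["img"].mean(2).astype(float),[[v],[u]],order=1)[0]) for u,v in p])
E
```

```text
obs: low+y (260.8,175.3) low-y (284.5,209) cleat line (275,173.3)-(292,195)
[0, 0, 0] 0.22 [[261.2, 174.8], [283.7, 208.2], [280.1, 171.2], [296.6, 192.9], [275.7, 175.0], [291.8, 197.1]]
[0, 0, 0] 0.33 [[263.2, 177.3], [285.8, 210.7], [281.2, 172.3], [297.8, 194.1], [277.2, 176.5], [293.4, 198.6]]
[0, 0, 0] 0.4363 [[265.3, 179.4], [288.0, 212.8], [282.4, 173.2], [299.0, 195.0], [278.8, 177.7], [295.1, 199.8]]
[-0.003, -0.0027, -0.001] 0.22 [[260.8, 175.9], [283.3, 209.5], [279.6, 172.3], [296.2, 194.2], [275.2, 176.1], [291.4, 198.4]]
[-0.003, -0.0027, -0.001] 0.33 [[262.7, 178.4], [285.3, 212.0], [280.7, 173.4], [297.4, 195.3], [276.8, 177.6], [293.0, 199.8]]
[-0.003, -0.0027, -0.001] 0.4363 [[264.9, 180.4], [287.6, 214.2], [282.0, 174.3], [298.6, 196.3], [278.4, 178.8], [294.7, 201.0]]
rim outer low+y, low-y, high-y 0.075 [[258.5, 177.3], [283.2, 214.9], [340.8, 177.9]]
rim outer low+y, low-y, high-y 0.081 [[258.4, 175.4], [283.2, 212.9], [341.0, 175.7]]
-40 [108, 111, 112, 113, 115, 115, 113, 112, 112, 108, 99, 79, 65, 73, 89, 88, 79, 79, 81, 81, 82, 82, 81, 81, 80, 82, 81, 77, 72]
0 [105, 106, 108, 111, 114, 113, 115, 116, 115, 114, 116, 111, 100, 92, 94, 90, 83, 81, 81, 81, 81, 81, 81, 82, 82, 81, 80, 77, 72]
40 [105, 106, 107, 112, 116, 118, 118, 118, 118, 117, 116, 114, 106, 101, 98, 92, 83, 80, 80, 81, 81, 81, 81, 82, 82, 81, 80, 75, 72]
```

```bash
python3 -m inch '[[[1.7,0,-3.6,0],[3.4,0,-7.2,0],[-5.4,0,-2.5,0],[0,0,0,0],[0,0,0,0],[-1.7,0,3.6,0],[-1.7,0,3.6,0],[0,0,0,0]]]'; python3 tgt.py 102;  python3 - <<'E'
from h import *
cs=read_camera("side"); s=observe()
y=-.187
L=rect(.071,.081,.006)
th=.25
R,_=T([0,0,0,y,th]); o=s["tool_pos"]+[-.0015,-.0015,.0183]-R@[.018,0,.029]
fit([(cs,*L[0])],[*o,y,th],[4],rad=3)
E
```

```text
time: 13.12
tool_pos: [0.5811, 0.0238, 0.1621]
tool_rot: [-3.142, -0.001, 2.955]
contact_force: [0.1, 0.4, -4.3]
opening: 0.0696
pivot in crate [ 23.2  -0.2 104.9] force [ 0.1  0.4 -4.3]
roll 0.0 then x,y,z mm [4.  0.2 5.1] t 13.12 pos [0.5811 0.0238 0.1621] rot [-3.142e+00 -1.000e-03  2.955e+00]
n 25 med|res| px 0.45 pose [ 0.5695  0.0242  0.1481 -0.187   0.5507]
```

```bash
python3 -m inch '[[[-1.4,0,-0.6,0],[-0.85,0,1.8,0],[-0.85,0,1.8,0],[-0.85,0,1.8,0],[0,0,0,0]]]'; python3 -m inch '[[[-0.85,0,1.8,0],[-0.85,0,1.8,0],[0,0,0,0]]]';python3 tgt.py
```

```text
time: 13.8
tool_pos: [0.5852, 0.0231, 0.1577]
tool_rot: [3.141, 0.0, 2.955]
contact_force: [-0.9, -0.3, -3.8]
opening: 0.07
time: 14.18
tool_pos: [0.5867, 0.0228, 0.154]
tool_rot: [3.141, -0.0, 2.955]
contact_force: [-2.5, 0.6, -3.7]
opening: 0.0698
pivot in crate [25.  -0.2 95.1] force [-2.5  0.6 -3.7]
```

```bash
python3 -m inch '[[[-0.6,0,1.8,0],[0,0,0,0]]]'; python3 -m inch '[[[-0.6,0,1.8,0],[0,0,0,0]]]';python3 -m inch '[[[-0.6,0,1.8,0],[0,0,0,0]]]';python3 tgt.py
```

```text
time: 14.42
tool_pos: [0.5872, 0.0227, 0.1527]
tool_rot: [3.141, -0.0, 2.955]
contact_force: [-4.3, -0.0, 2.2]
opening: 0.0702
time: 14.68
tool_pos: [0.5873, 0.0227, 0.1526]
tool_rot: [-3.142, 0.0, 2.955]
contact_force: [-10.5, 1.7, 12.8]
opening: 0.0701
time: 14.92
tool_pos: [0.5879, 0.0226, 0.1521]
tool_rot: [-3.142, 0.001, 2.955]
contact_force: [-13.5, 1.8, 20.4]
opening: 0.0701
pivot in crate [25.3 -0.2 92.9] force [-13.5   1.8  20.4]
```

```bash
cat > hyp.py <<'E'
from h import *
from tgt import CR
cs=read_camera("side"); s=observe()
for l in ("cleat","rib","sheet"):
    print(l,"obs",[np.round(d["at"][::-1],1).tolist() for k in range(3) for d in place_of("side",l)[:1]])
    print(l,"top",[np.round(d["at"][::-1],1).tolist() for k in range(2) for d in place_of("top",l)[:1]])
P=s["tool_pos"]+[-.002,-.002,.0183]
for th in (.22,.33,.4363):
  R,_=T([0,0,0,-.187,th]); q=np.array([[-32,0,12],[18,0,34],[0,0,0]])/1e3-[.018,0,.029]
  print(th,proj(cs,q@R.T+P).round(1).tolist(),"top",proj(read_camera("top"),q@R.T+P).round(1).tolist())
E
python3 hyp.py
```

```text
cleat obs [[287.0, 186.5], [287.0, 186.5], [287.0, 186.5]]
cleat top []
rib obs [[304.1, 169.6], [304.1, 169.6], [304.1, 169.6]]
rib top [[264.1, 184.4], [264.1, 184.4]]
sheet obs [[305.5, 182.1], [305.5, 182.1], [305.5, 182.1]]
sheet top [[265.9, 194.1], [265.9, 194.1]]
0.22 [[289.2, 185.2], [305.5, 170.8], [301.4, 184.1]] top [[262.4, 199.9], [266.0, 179.7], [265.4, 186.7]]
0.33 [[290.4, 186.5], [305.3, 170.9], [302.7, 184.2]] top [[262.8, 198.8], [265.9, 179.9], [265.7, 185.3]]
0.4363 [[291.7, 187.7], [305.1, 171.0], [304.0, 184.1]] top [[263.1, 197.7], [265.9, 180.2], [266.0, 184.0]]
```

```bash
python3 - <<'E'
from h import *
from tgt import CR
cs=read_camera("side");s=observe()
bx=(130,230,250,350)
a=cv2.resize(cs["img"][130:230,250:350],(400,400),interpolation=cv2.INTER_CUBIC)
a=cv2.convertScaleAbs(a,alpha=1.5)
im=draw(cs,CR,rect(.08,.09,.095)+rect(.075,.085,.095),bx,4,(0,255,0))
P=s["tool_pos"]+[-.002,-.002,.0183]
cl=[(np.array([x,-.055,.012]),np.array([x,.055,.012])) for x in (-.039,-.025)]
for th,c in ((.22,(0,0,255)),(.4363,(255,255,0))):
  R,_=T([0,0,0,-.187,th]); o=P-R@[.018,0,.029]
  im=draw(cs,[*o,-.187,th],rect(.071,.081,.006)+cl,bx,4,c,im)
cv2.imwrite("pics/v6.png",np.hstack([a,im]))
E
```

```text
(no output)
```

View pics/v6.png

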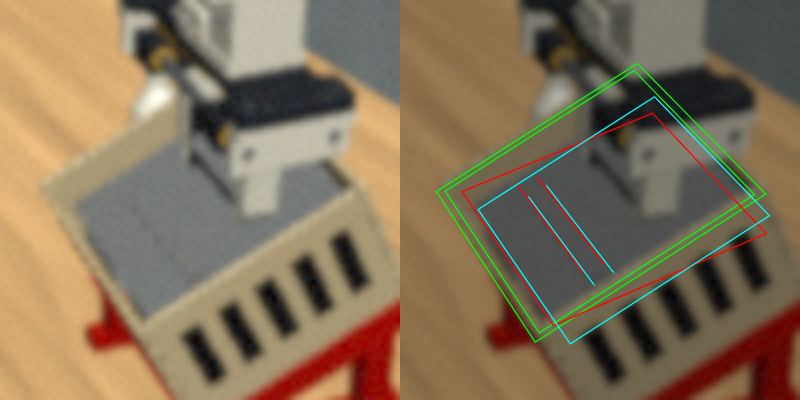

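```bash
python3 -m inch '[[[0.9,0,-1.5,0],[0.3,0,-1,0],[0,0,0,0],[0,0,0,0]]]'; python3 hyp.py | head -5
```

```text
time: 16.42
tool_pos: [0.5879, 0.0226, 0.1522]
tool_rot: [3.141, 0.002, 2.955]
contact_force: [-2.8, 1.0, 7.2]
opening: 0.0695
cleat obs [[290.1, 184.5], [290.1, 184.5], [290.1, 184.5]]
cleat top [[259.0, 199.8], [259.0, 199.8]]
rib obs [[305.2, 170.0], [305.2, 170.0], [305.2, 170.0]]
rib top [[266.1, 182.1], [266.1, 182.1]]
sheet obs [[306.9, 184.5], [306.9, 184.5], [306.9, 184.5]]
```

```bash
python3 -m inch '[[[0,0,0,0],[0,0,0,0],[0,0,0,0],[0,0,0,0]]]' -1; python3 -m inch '[[[0,0,-8,0],[0,0,-20,0],[0,0,-40,0],[0,0,-50,0],[40,0,-20,0],[40,0,0,0],[40,0,0,0],[0,0,0,0]]]'; python3 - <<'E'
from h import *
from tgt import CR
ct=read_camera("top");cs=read_camera("side")
for n in ("top","side"):
  for l in ("cleat","rib","sheet"): print(n,l,[(round(d["conf"],2),np.round(d["at"][::-1],1).tolist()) for d in place_of(n,l)[:2]])
L=rect(.071,.081,.006)
R,o=T(CR)
for h in (.054,.059,.064):
  for x in (.004,):
    p=R@[x,0,h]+o; print(h)
    b=fit([(ct,*L[0]),(ct,*L[1]),(ct,*L[3])],[*p,*CR[3:]],[0,1,3],rad=3); print((1e3*R.T@(b[:3]-o)).round(1))
    b=fit([(ct,*e) for e in L],[*p,*CR[3:]],[0,1,3],rad=3); print((1e3*R.T@(b[:3]-o)).round(1))
    b=fit([(cs,*L[1])],[*p,*CR[3:]],[2,4],rad=4);
E
```

```text
time: 17.88
tool_pos: [0.5881, 0.0227, 0.1523]
tool_rot: [3.141, 0.002, 2.955]
contact_force: [-3.2, 1.7, 7.6]
opening: 0.0916
time: 18.88
tool_pos: [0.4682, 0.0454, 0.2903]
tool_rot: [3.141, 0.002, 2.955]
contact_force: [1.1, 0.4, -0.1]
opening: 0.0919
top cleat []
top rib [(0.94, [265.3, 181.7])]
top sheet [(0.78, [265.3, 187.0])]
side cleat [(0.88, [286.8, 186.6])]
side rib [(0.55, [312.9, 199.4])]
side sheet [(0.89, [303.8, 186.2])]
0.054Traceback (most recent call last):
  File "<stdin>", line 11, in <module>
  File "h.py", line 44, in fit
    sol=least_squares(res,p[free],loss='soft_l1',f_scale=.5,x_scale=.01); p[free]=sol.x
    return func(*args, **kwargs)
    vector_fun = VectorFunction(
        fun_wrapped,
    ...<6 lines>...
        workers=workers
    )
    self._update_fun()
    ~~~~~~~~~~~~~~~~^^
    self.f = self.fun_wrapped(xp_copy(self.x))
             ~~~~~~~~~~~~~~~~^^^^^^^^^^^^^^^^^
    return np.atleast_1d(self.fun(x))
                         ~~~~~~~~^^^
    return self.f(x, *self.args, **self.kwargs)
           ~~~~~~^^^^^^^^^^^^^^^^^^^^^^^^^^^^^^
  File "h.py", line 43, in res
    return np.concatenate(out)
           ~~~~~~~~~~~~~~^^^^^
ValueError: need at least one array to concatenate
```

```bash
python3 - <<'E'
from h import *
ct=read_camera("top"); c0=dict(ct); c0["img"]=cv2.imread("pics/top0.png")
cs=read_camera("side"); d0=dict(cs); d0["img"]=cv2.imread("pics/side0.png")
E=[]
for gx in (-.048,0,.048):
    for sx in (-1,1): E.append((c0,np.array([gx+sx*.0178,-.03,.0575]),np.array([gx+sx*.0178,.03,.0575])))
    for sy,z in ((-1,.070),(1,.070)): E.append((c0,np.array([gx-.010,sy*.03,z]),np.array([gx+.010,sy*.03,z])))
for x in ([.474,-.277],[.470,-.273],[.478,-.280]):
    fit(E,[*x,0,.11,0],[0,1,3],rad=3)
p=fit(E,[.474,-.277,0,.11,0],[0,1,3],rad=3,verbose=False)
R,o=T(p)
for gx in (-.048,0,.048): print(gx,(R@[gx,0,.055]+o).round(4), proj(d0,[R@[gx,0,.055]+o]).round(1))
plan([p[0],p[1],.2],p[3])
E
```

```text
n 300 med|res| px 0.44 pose [ 0.4777 -0.2719  0.      0.1126  0.    ]
n 300 med|res| px 0.44 pose [ 0.4777 -0.2719  0.      0.1127  0.    ]
n 300 med|res| px 0.44 pose [ 0.4777 -0.2719  0.      0.1128  0.    ]
-0.048 [ 0.43   -0.2773  0.055 ] [[325.8 309.2]]
0 [ 0.4777 -0.2719  0.055 ] [[342.7 297.3]]
0.048 [ 0.5254 -0.2665  0.055 ] [[358.7 286.2]]
roll -0.3 then x,y,z mm [  27.6 -315.6   89. ] t 19.38 pos [0.4697 0.0448 0.289 ] rot [ 3.142 -0.     2.955]
```

```bash
python3 - <<'E'
from h import *
plan([.4315,-.2758,.110],.1127)
E
python3 -m inch '[[[0,0,0,-0.15],[0,0,0,-0.15],[5,-30,10,0],[5,-50,20,0],[5,-55,25,0],[10,-55,25,0],[15,-50,25,0],[15,-40,25,0],[12,-30,25,0],[0,0,0,0]]]'; python3 - <<'E'
from h import *
plan([.4315,-.2758,.0452],.1127)
E
```

```text
roll -0.3 then x,y,z mm [  74.  -314.3  179. ] t 19.38 pos [0.4697 0.0448 0.289 ] rot [ 3.142 -0.     2.955]
time: 20.62
tool_pos: [0.4364, -0.2719, 0.1323]
tool_rot: [3.139, -0.003, -3.032]
contact_force: [0.6, -0.1, -0.1]
opening: 0.0916
roll -0.003 then x,y,z mm [ 5.3 -3.4 87.1] t 20.62 pos [ 0.4364 -0.2719  0.1323] rot [ 3.139e+00 -3.000e-03 -3.032e+00]
```

```bash
python3 -m inch '[[[4,-4,30,0],[0,0,25,0],[0,0,16,0],[0,0,10,0],[0,0,4,0],[0,0,0,0]]]'; cat > sh.py <<'E'
from h import *
from tgt import CR
plan([.4315,-.2758,.0452],.1127)
ct=read_camera("top");cs=read_camera("side")
for n in ("top","side"):
  for l in ("cleat","rib","sheet"): print(n,l,[(round(d["conf"],2),np.round(d["at"][::-1],1).tolist()) for d in place_of(n,l)[:1]])
R,o=T(CR)
a=fit([(ct,*e) for e in rect(.0775,.0875,.095)],CR,[0,1,3],rad=3,ridge=True)
rib=[(np.array([.012,-.035,.034]),np.array([.012,.035,.034])),(np.array([.024,-.035,.034]),np.array([.024,.035,.034]))]
L=rect(.071,.081,.006)
for h in (.060,.066):
    p=R@[.003,0,h]+o
    P=np.array([[-.032,0,.012],[.018,0,.034],[0,0,0]]); print(h,"pred top cleat rib sheet",proj(ct,P@R.T+p).round(1).tolist(),"side",proj(cs,P@R.T+p).round(1).tolist())
    for E in ([(ct,*L[1]),(ct,*L[2]),(ct,*L[3]),(ct,*rib[0]),(ct,*rib[1])],[(cs,*L[1])]):
      b=fit(E,[*p,*CR[3:]],[0,1] if E[0][0] is ct else [1,2],rad=2); print("sheet in crate",(1e3*R.T@(b[:3]-o)).round(1))
bx=(140,240,215,325)
im=draw(ct,b,[],bx,5); cv2.imwrite("pics/top_sheet.png",im)
E
python3 sh.py
```

```text
time: 21.38
tool_pos: [0.4346, -0.275, 0.0497]
tool_rot: [-3.141, 0.0, -3.028]
contact_force: [0.2, 0.6, 0.7]
opening: 0.0922
roll 0.001 then x,y,z mm [ 3.2 -0.5  4.5] t 21.38 pos [ 0.4346 -0.275   0.0497] rot [-3.141  0.    -3.028]
top cleat [(0.84, [259.9, 197.8])]
top rib [(0.69, [263.0, 188.7])]
top sheet [(0.77, [265.9, 188.3])]
side cleat [(0.82, [287.5, 184.8])]
side rib [(0.84, [303.8, 171.4])]
side sheet [(0.73, [303.9, 183.6])]
n 100 med|res| px 0.25 pose [ 0.6011  0.0173  0.075  -0.1858  0.4363]
0.06 pred top cleat rib sheet [[263.2, 199.3], [266.0, 181.9], [266.1, 185.7]] side [[290.7, 190.0], [304.1, 173.3], [303.0, 186.4]]
n 121 med|res| px 1.05 pose [ 0.5819  0.0258  0.1306 -0.187   0.4363]
sheet in crate [ 5.   5.1 59. ]Traceback (most recent call last):
  File "sh.py", line 15, in <module>
    b=fit(E,[*p,*CR[3:]],[0,1] if E[0][0] is ct else [1,2],rad=2); print("sheet in crate",(1e3*R.T@(b[:3]-o)).round(1))
  File "h.py", line 44, in fit
    sol=least_squares(res,p[free],loss='soft_l1',f_scale=.5,x_scale=.01); p[free]=sol.x
    return func(*args, **kwargs)
    vector_fun = VectorFunction(
        fun_wrapped,
    ...<6 lines>...
        workers=workers
    )
    self._update_fun()
    ~~~~~~~~~~~~~~~~^^
    self.f = self.fun_wrapped(xp_copy(self.x))
             ~~~~~~~~~~~~~~~~^^^^^^^^^^^^^^^^^
    return np.atleast_1d(self.fun(x))
                         ~~~~~~~~^^^
    return self.f(x, *self.args, **self.kwargs)
           ~~~~~~^^^^^^^^^^^^^^^^^^^^^^^^^^^^^^
  File "h.py", line 43, in res
    return np.concatenate(out)
           ~~~~~~~~~~~~~~^^^^^
ValueError: need at least one array to concatenate
```

```bash
python3 -m inch '[[[2.5,0,3,0],[0.5,-0.5,1,0],[0,0,0,0]]]'; python3 - <<'E'
from h import *
from tgt import CR
plan([.4315,-.2758,.0452],.1127)
ct=read_camera("top"); R,o=T(CR); im=ct["img"].astype(float)
def prof(A,B,n):
    t=np.linspace(0,1,n)[:,None]; P=np.array(A)*(1-t)+np.array(B)*t
    uv=proj(ct,P/1e3@R.T+o); return [tuple(int(map_coordinates(im[...,k],[[v],[u]],order=1)[0]) for k in (0,2)) for u,v in uv]
for x in (-40,40): print("y 66..90 step2 x",x,prof([x,66,72],[x,90,72],13)); print("y -66..-90",prof([x,-66,72],[x,-90,72],13))
for y in (-50,50): print("x 60..84",prof([60,y,72],[84,y,72],13)); print("x -56..-80",prof([-56,y,72],[-80,y,72],13))
print("rib x 0..40 z106", prof([0,0,106],[40,0,106],21))
E
```

```text
time: 22.15
tool_pos: [0.4312, -0.2759, 0.0451]
tool_rot: [3.141, -0.0, -3.029]
contact_force: [-0.2, -1.0, -0.7]
opening: 0.0917
roll 0.0 then x,y,z mm [-0.3  0.1 -0.1] t 22.15 pos [ 0.4312 -0.2759  0.0451] rot [ 3.141 -0.    -3.029]
y 66..90 step2 x -40 [(110, 109), (108, 109), (108, 108), (108, 108), (109, 110), (108, 107), (107, 107), (110, 111), (108, 114), (91, 109), (85, 110), (105, 136), (124, 160)]
y -66..-90 [(106, 106), (108, 108), (109, 109), (108, 108), (108, 108), (106, 111), (96, 119), (88, 130), (89, 139), (101, 138), (108, 144), (112, 155), (102, 156)]
y 66..90 step2 x 40 [(108, 109), (108, 109), (108, 109), (108, 107), (108, 107), (109, 109), (109, 109), (107, 109), (100, 106), (88, 105), (83, 107), (96, 128), (115, 154)]
y -66..-90 [(109, 109), (109, 108), (108, 106), (107, 107), (107, 107), (105, 111), (98, 121), (85, 134), (88, 137), (93, 132), (106, 142), (120, 160), (117, 163)]
x 60..84 [(108, 108), (108, 108), (107, 107), (106, 106), (103, 107), (109, 127), (117, 148), (116, 153), (97, 129), (78, 104), (74, 98), (72, 97), (72, 96)]
x -56..-80 [(107, 108), (109, 108), (109, 109), (110, 110), (110, 111), (100, 107), (86, 101), (74, 97), (71, 97), (72, 97), (73, 97), (73, 98), (76, 101)]
x 60..84 [(107, 108), (108, 108), (108, 109), (108, 110), (110, 116), (117, 135), (123, 155), (113, 147), (92, 122), (74, 99), (71, 95), (72, 97), (72, 96)]
x -56..-80 [(107, 108), (109, 109), (110, 109), (109, 110), (104, 107), (95, 103), (82, 100), (74, 97), (72, 96), (72, 96), (72, 96), (72, 96), (74, 100)]
rib x 0..40 z106 [(107, 108), (108, 108), (108, 108), (108, 109), (108, 109), (108, 108), (106, 107), (107, 108), (103, 104), (102, 102), (104, 103), (107, 106), (108, 109), (108, 109), (99, 100), (83, 83), (70, 70), (69, 69), (85, 85), (101, 101), (108, 108)]
```

```bash
python3 -m inch '[[[0,0,0,0],[0,0,0,0],[0,0,0,0],[0,0,0,0],[0,0,0,0]]]' 1 25; python3 -m inch '[[[0,0,-10,0],[0,0,-30,0],[0,0,-50,0],[0,0,-50,0],[0,0,0,0]]]'; cat > slv.py <<'E'
from h import *
from tgt import CR
import sys
H=9
def slv(x,y,z): # sleeve centre in crate mm -> tcp
    plan(cr([x,y,z],CR)+[0,0,(H-18.8)/1e3],-.187)
s=observe(); R,o=T(CR); print("sleeve in crate",(1e3*R.T@(s["tool_pos"]+[0,0,(18.8-H)/1e3]-o)).round(1),"F",s["contact_force"].round(1),"open",round(s["opening"],4))
a=[float(v) for v in sys.argv[1:]]
for i in range(0,len(a),3): slv(*a[i:i+3])
E
python3 slv.py -53.5 2 160 -53.5 2 95
```

```text
time: 22.82
tool_pos: [0.4316, -0.2762, 0.0454]
tool_rot: [-3.141, 0.001, -3.028]
contact_force: [0.6, -1.1, -0.4]
opening: 0.06
time: 23.45
tool_pos: [0.4329, -0.277, 0.1895]
tool_rot: [-3.136, 0.006, -3.028]
contact_force: [1.2, -0.4, -3.0]
opening: 0.0598
sleeve in crate [ -47.7 -320.1  159.3] F [ 1.2 -0.4 -3. ] open 0.0598
roll 0.3 then x,y,z mm [  5.6 322.1   1.9] t 23.45 pos [ 0.4329 -0.277   0.1895] rot [-3.136  0.006 -3.028]
roll 0.3 then x,y,z mm [-21.9 322.1  60.8] t 23.45 pos [ 0.4329 -0.277   0.1895] rot [-3.136  0.006 -3.028]
```

```bash
python3 -m inch '[[[0,0,0,0.15],[0,0,0,0.15],[0,25,0,0],[1,45,0,0],[1,55,0,0],[1,55,0,0],[1,55,0,0],[1,47,0,0],[0,27,0,0],[0,13,0,0]]]'; python3 slv.py -53.5 2 160 -53.5 2 97
```

```text
time: 24.7
tool_pos: [0.4853, 0.0428, 0.1842]
tool_rot: [-3.141, -0.003, 2.957]
contact_force: [-0.4, 0.3, -2.8]
opening: 0.0603
sleeve in crate [-57.1   3.9 157.9] F [-0.4  0.3 -2.8] open 0.0603
roll 0.002 then x,y,z mm [-2.3 -1.9 -3.4] t 24.7 pos [0.4853 0.0428 0.1842] rot [-3.141e+00 -3.000e-03  2.957e+00]
roll 0.002 then x,y,z mm [-29.   -1.9  53.7] t 24.7 pos [0.4853 0.0428 0.1842] rot [-3.141e+00 -3.000e-03  2.957e+00]
```

```bash
python3 -m inch '[[[-3,-2,0,0],[-5,0,10,0],[-6,0,13,0],[-6,0,12,0],[-5,0,10,0],[-3,0,6,0],[-1,0,2.7,0],[0,0,0,0],[0,0,0,0]]]'; python3 slv.py -53.5 2 90
```

```text
time: 25.82
tool_pos: [0.5145, 0.0342, 0.132]
tool_rot: [3.141, 0.001, 2.955]
contact_force: [-0.5, 0.2, -2.2]
opening: 0.0598
sleeve in crate [-51.7   0.8  97.8] F [-0.5  0.2 -2.2] open 0.0598
roll 0.0 then x,y,z mm [-1.7  1.2  7.8] t 25.82 pos [0.5145 0.0342 0.132 ] rot [3.141e+00 1.000e-03 2.955e+00]
```

```bash
python3 -m inch '[[[0,1,1.5,0],[0,0,1.5,0],[-0.4,0,1.5,0],[0,0,0,0]]]'; python3 -m inch '[[[-0.4,0,1.2,0],[-0.4,0,1.2,0],[0,0,0,0]]]'; python3 slv.py -53.5 2 90
```

```text
time: 26.32
tool_pos: [0.5149, 0.035, 0.127]
tool_rot: [3.142, -0.0, 2.955]
contact_force: [0.7, 0.1, -2.4]
opening: 0.0599
time: 26.7
tool_pos: [0.5157, 0.0349, 0.1249]
tool_rot: [3.141, 0.0, 2.955]
contact_force: [-1.2, -0.2, 0.9]
opening: 0.0601
sleeve in crate [-53.7   1.7  90.9] F [-1.2 -0.2  0.9] open 0.0601
roll 0.0 then x,y,z mm [-0.6  0.3  0.7] t 26.7 pos [0.5157 0.0349 0.1249] rot [3.141 0.    2.955]
```

```bash
python3 -m inch '[[[0,0,0.5,0],[0,0,0,0],[0,0,0,0],[0,0,0,0],[0,0,0,0]]]' -1; python3 -m inch '[[[0,0,-3,0],[0,0,-15,0],[0,0,-30,0],[0,0,-30,0],[0,0,0,0]]]'; python3 - <<'E'
from h import *
from tgt import CR
ct=read_camera("top"); read_camera("side")
for n in ("top","side"): print(n,[(round(d["conf"],2),np.round(d["at"][::-1]).tolist()) for d in boxes_of(n,"sleeve1")])
R,o=T(CR); cs=read_camera("side")
P=np.array([[-57,3,90],[-8,3,90]])/1e3@R.T+o; print(proj(ct,P).round(1),proj(cs,P).round(1))
plan([.4785,-.2712,.110],.1127)
E
```

```text
time: 27.32
tool_pos: [0.5157, 0.0349, 0.1242]
tool_rot: [3.142, -0.0, 2.955]
contact_force: [0.4, -0.4, 0.8]
opening: 0.0915
time: 27.95
tool_pos: [0.5173, 0.0348, 0.2055]
tool_rot: [3.141, 0.006, 2.955]
contact_force: [0.2, 0.1, -0.1]
opening: 0.0919
top [(0.73, [330.0, 238.0]), (0.7, [380.0, 214.0]), (0.67, [380.0, 297.0]), (0.58, [379.0, 231.0])]
side [(0.85, [301.0, 275.0]), (0.84, [279.0, 344.0]), (0.77, [359.0, 284.0]), (0.6, [342.0, 294.0]), (0.55, [278.0, 186.0])]
[[259.1 211.9]
 [262.7 192.8]] [[278.1 190.6]
 [294.5 180.1]]
roll -0.299 then x,y,z mm [  70.8 -300.    91.4] t 28.2 pos [0.5152 0.0349 0.2014] rot [-3.141e+00 -2.000e-03  2.955e+00]
```

```bash
python3 -m inch '[[[0,0,0,-0.15],[0,0,0,-0.149],[7,-30,-2,0],[10,-48,0,0],[10,-52,10,0],[12,-52,15,0],[12,-50,22,0],[11,-40,23,0],[9,-28,23,0],[0,0,0,0]]]'; python3 - <<'E'
from h import *
plan([.4785,-.2712,.0452],.1127)
E
```

```text
time: 29.45
tool_pos: [0.4769, -0.272, 0.1086]
tool_rot: [3.138, -0.004, -3.033]
contact_force: [0.5, -0.4, 0.6]
opening: 0.0917
roll -0.004 then x,y,z mm [-1.6  0.6 63.4] t 29.45 pos [ 0.4769 -0.272   0.1086] rot [ 3.138 -0.004 -3.033]
```

```bash
python3 -m inch '[[[-1.6,0.6,22,0],[0,0,20,0],[0,0,13,0],[0,0,6,0],[0,0,2.4,0],[0,0,0,0],[0,0,0,0]]]'; python3 -m inch '[[[0,0,0,0],[0,0,0,0],[0,0,0,0],[0,0,0,0],[0,0,0,0]]]' 1 25; python3 -m inch '[[[0,0,-10,0],[0,0,-40,0],[0,0,-55,0],[0,0,-55,0],[0,0,0,0]]]'; python3 slv.py -5 2 160 -5 2 97
```

```text
time: 30.32
tool_pos: [0.4806, -0.2706, 0.0483]
tool_rot: [-3.141, 0.001, -3.029]
contact_force: [-0.0, -0.3, -0.9]
opening: 0.0921
time: 30.95
tool_pos: [0.4803, -0.2705, 0.0478]
tool_rot: [-3.142, 0.0, -3.029]
contact_force: [0.7, 0.1, 0.2]
opening: 0.0598
time: 31.58
tool_pos: [0.4822, -0.2717, 0.213]
tool_rot: [-3.135, 0.007, -3.029]
contact_force: [0.4, -1.3, -2.8]
opening: 0.0598
sleeve in crate [   5.3 -305.8  160.6] F [ 0.4 -1.3 -2.8] open 0.0598
roll 0.299 then x,y,z mm [  9.1 307.8   4.9] t 31.57 pos [ 0.4822 -0.2717  0.213 ] rot [-3.135  0.007 -3.029]
roll 0.299 then x,y,z mm [-17.6 307.8  62. ] t 31.57 pos [ 0.4822 -0.2717  0.213 ] rot [-3.135  0.007 -3.029]
```

```bash
sed -i 's/^H=9/H=11.6/' slv.py; python3 -m inch '[[[0,0,0,0.15],[0,0,0,0.149],[2,25,0,0],[2,43,0,0],[2,53,0,0],[1,53,0,0],[1,53,0,0],[1,45,0,0],[0,24,0,0],[0,12,0,0]]]'; python3 -m inch '[[[0,0,0,0],[0,0,0,0]]]';  python3 slv.py -1 2 150 -1 2 100
```

```text
time: 32.83
tool_pos: [0.5279, 0.0352, 0.2067]
tool_rot: [-3.141, -0.002, 2.957]
contact_force: [0.2, -0.8, -2.2]
opening: 0.0598
time: 33.08
tool_pos: [0.5284, 0.0329, 0.2075]
tool_rot: [-3.141, -0.001, 2.954]
contact_force: [-0.9, -0.1, -3.6]
opening: 0.0602
sleeve in crate [ -8.3   2.1 158. ] F [-0.9 -0.1 -3.6] open 0.0602
roll -0.001 then x,y,z mm [-10.   -0.1   4.2] t 33.08 pos [0.5284 0.0329 0.2075] rot [-3.141e+00 -1.000e-03  2.954e+00]
roll -0.001 then x,y,z mm [-31.1  -0.1  49.5] t 33.08 pos [0.5284 0.0329 0.2075] rot [-3.141e+00 -1.000e-03  2.954e+00]
```

```bash
python3 -m inch '[[[-10,0,4.2,0],[-4,0,9,0],[-4,0,9,0],[-3,0,6,0],[-1.7,0,3.2,0],[0,0,0,0],[0,0,0,0]]]'; python3 slv.py -1 2 120 -1 2 100; python3 - <<'E'
from h import *
from tgt import CR
cs=read_camera("side"); R,o=T(CR); s=observe()
for l in ("rib","cleat","sleeve1"): print(l,[(round(d["conf"],2),np.round(d["at"][::-1],1).tolist()) for d in place_of("side",l)])
P=s["tool_pos"]+[0,0,(18.8-11.6)/1e3]; print("tool sleeve centre px",proj(cs,[P]).round(1),"end -y",proj(cs,[P+R@[0,-.03,0]]).round(1),"pred rib/cleat",proj(cs,np.array([[22,3,100],[-28,3,78]])/1e3@R.T+o).round(1).tolist())
E
```

```text
time: 33.95
tool_pos: [0.551, 0.0297, 0.1767]
tool_rot: [3.141, 0.0, 2.955]
contact_force: [0.3, -0.1, -2.3]
opening: 0.0597
sleeve in crate [ -0.6   3.2 120.4] F [ 0.3 -0.1 -2.3] open 0.0597
roll 0.0 then x,y,z mm [ 0.2 -1.2  0.6] t 33.95 pos [0.551  0.0297 0.1767] rot [3.141 0.    2.955]
roll 0.0 then x,y,z mm [-8.3 -1.2 18.7] t 33.95 pos [0.551  0.0297 0.1767] rot [3.141 0.    2.955]
rib [(0.59, [303.0, 170.5])]
cleat [(0.87, [287.3, 188.2])]
sleeve1 [(0.75, [299.7, 274.8]), (0.67, [358.9, 287.6]), (0.6, [278.3, 190.7]), (0.6, [280.2, 345.5]), (0.53, [292.4, 167.3]), (0.45, [305.4, 169.9])]
tool sleeve centre px [[292.3 169.9]] end -y [[297.1 175.8]] pred rib/cleat [[303.0, 170.9], [289.6, 187.6]]
```

```bash
python3 -m inch '[[[-1.5,-1,3.2,0],[-1.5,0,3.2,0],[0,0,0,0]]]'; python3 -m inch '[[[-1.3,0,2.8,0],[-1.3,0,2.8,0],[0,0,0,0]]]';python3 -m inch '[[[-1.3,0,2.8,0],[-1.3,0,2.8,0],[0,0,0,0]]]'; python3 slv.py -1 2 98
```

```text
time: 34.52
tool_pos: [0.5536, 0.0281, 0.1695]
tool_rot: [3.142, -0.001, 2.955]
contact_force: [-0.2, 0.5, -2.3]
opening: 0.0598
time: 34.9
tool_pos: [0.5562, 0.0276, 0.1641]
tool_rot: [3.142, -0.001, 2.955]
contact_force: [0.0, -0.8, -2.1]
opening: 0.0603
time: 35.28
tool_pos: [0.5588, 0.0272, 0.1585]
tool_rot: [3.142, -0.001, 2.955]
contact_force: [0.6, -0.3, -2.6]
opening: 0.0599
sleeve in crate [ -1.    2.1 100.5] F [ 0.6 -0.3 -2.6] open 0.0599
roll 0.0 then x,y,z mm [-1.1 -0.1  2.3] t 35.27 pos [0.5588 0.0272 0.1585] rot [ 3.142e+00 -1.000e-03  2.955e+00]
```

```bash
python3 -m inch '[[[-1.1,0,2.3,0],[-1.1,0,2.3,0],[0,0,0,0]]]'; python3 -m inch '[[[-0.8,0,1.7,0],[-0.8,0,1.7,0],[0,0,0,0]]]'; python3 slv.py -1 2 90
```

```text
time: 35.65
tool_pos: [0.5609, 0.0268, 0.154]
tool_rot: [3.142, -0.0, 2.955]
contact_force: [-0.1, 1.0, -2.0]
opening: 0.0599
time: 36.02
tool_pos: [0.5625, 0.0265, 0.1506]
tool_rot: [3.142, -0.0, 2.955]
contact_force: [-1.0, -0.3, -2.7]
opening: 0.0597
sleeve in crate [-0.8  2.1 91.8] F [-1.  -0.3 -2.7] open 0.0597
roll 0.0 then x,y,z mm [-0.6 -0.1  1.7] t 36.02 pos [0.5625 0.0265 0.1506] rot [ 3.142 -0.     2.955]
```

```bash
python3 -m inch '[[[-0.4,0,1,0],[0,0,0,0]]]'; python3 -m inch '[[[-0.4,0,1,0],[0,0,0,0]]]'; python3 slv.py -1 2 90
```

```text
time: 36.28
tool_pos: [0.5629, 0.0264, 0.1498]
tool_rot: [3.142, -0.0, 2.955]
contact_force: [0.0, 0.2, -2.9]
opening: 0.0598
time: 36.52
tool_pos: [0.5633, 0.0263, 0.1492]
tool_rot: [3.141, 0.0, 2.955]
contact_force: [-2.2, -0.2, 2.4]
opening: 0.0597
sleeve in crate [-0.7  2.2 90.2] F [-2.2 -0.2  2.4] open 0.0597
roll 0.0 then x,y,z mm [ 0.2 -0.2  0.3] t 36.52 pos [0.5633 0.0263 0.1492] rot [3.141 0.    2.955]
```

Contact at the sheet level (z 90.2). Release and go for the third.

```bash
python3 -m inch '[[[0,0,0,0],[0,0,0,0],[0,0,0,0],[0,0,0,0],[0,0,0,0]]]' -1; python3 -m inch '[[[0,0,-3,0],[0,0,-15,0],[0,0,-30,0],[0,0,-30,0],[0,0,0,0]]]'; python3 - <<'E'
from h import *
plan([.526,-.266,.130],.1127)
E
```

```text
time: 37.15
tool_pos: [0.5634, 0.0263, 0.1488]
tool_rot: [3.142, 0.0, 2.955]
contact_force: [-0.4, 0.3, 0.4]
opening: 0.0917
time: 37.78
tool_pos: [0.5648, 0.0262, 0.2304]
tool_rot: [3.141, 0.007, 2.955]
contact_force: [-0.8, 0.1, -0.3]
opening: 0.0917
roll -0.299 then x,y,z mm [  71.4 -286.   100.4] t 37.77 pos [0.5648 0.0262 0.2304] rot [3.141 0.007 2.955]
```

```bash
python3 -m inch '[[[0,0,0,-0.15],[0,0,0,-0.149],[7,-28,0,0],[10,-46,0,0],[10,-50,10,0],[12,-50,20,0],[12,-48,22,0],[11,-38,23,0],[9,-26,23,0],[0,0,0,0]]]'; python3 -m inch '[[[0,0,0,0],[0,0,0,0]]]'; python3 - <<'E'
from h import *
plan([.526,-.266,.0452],.1127)
ct=read_camera("top");cs=read_camera("side")
for n in ("top","side"):
  for f in (boxes_of,place_of): print(n,f.__name__,[(round(d["conf"],2),np.round(d["at"][::-1],1).tolist()) for d in f(n,"sleeve1")])
from tgt import CR
R,o=T(CR)
P=np.array([[-57,3,90],[-8,3,90]])/1e3@R.T+o; print(proj(ct,P).round(1),proj(cs,P).round(1))
E=[]
for x0,nm in ((-57,"low"),(-8,"mid")):
  p=R@(np.array([x0,2,90])/1e3)+o
  L=[(ct,np.array([sx*.018,-.03,.0]),np.array([sx*.018,.03,.0])) for sx in (-1,1)]+[(ct,np.array([-.01,sy*.03,.016]),np.array([.01,sy*.03,.016])) for sy in (-1,1)]
  b=fit(L,[*p,*CR[3:]],[0,1,3],rad=3); print(nm,(1e3*R.T@(b[:3]-o)).round(1))
E
```

```text
time: 39.02
tool_pos: [0.523, -0.2668, 0.1264]
tool_rot: [3.138, -0.004, -3.032]
contact_force: [0.7, 0.6, 0.7]
opening: 0.0921
time: 39.28
tool_pos: [0.5256, -0.265, 0.1298]
tool_rot: [-3.141, 0.001, -3.028]
contact_force: [0.3, 0.5, 0.7]
opening: 0.0919
roll 0.001 then x,y,z mm [-0.3 -1.1 84.6] t 39.27 pos [ 0.5256 -0.265   0.1298] rot [-3.141e+00  1.000e-03 -3.028e+00]
top call [(0.77, [263.4, 193.3]), (0.76, [330.8, 236.5]), (0.55, [259.7, 210.6])]
top call [(0.79, [332.9, 242.1]), (0.71, [260.2, 193.4])]
side call [(0.88, [299.7, 277.1]), (0.82, [356.6, 286.5]), (0.8, [278.8, 188.1]), (0.67, [278.9, 345.8]), (0.51, [295.9, 175.9])]
side call [(0.88, [278.1, 190.7]), (0.87, [295.1, 177.9]), (0.86, [301.4, 276.5]), (0.73, [360.1, 286.1]), (0.67, [281.5, 345.9])]
[[259.1 211.9]
 [262.7 192.8]] [[278.1 190.6]
 [294.5 180.1]]
n 100 med|res| px 0.3 pose [ 0.5105  0.0345  0.1325 -0.1912  0.4363]
low [-59.3   0.4  91.1]
n 98 med|res| px 0.57 pose [ 0.5576  0.0275  0.1532 -0.079   0.4363]
mid [-7.4  2.2 89.7]
```

```bash
python3 -m inch '[[[0,-1,25,0],[0,0,25,0],[0,0,18,0],[0,0,10,0],[0,0,4.5,0],[0,0,0,0],[0,0,0,0]]]'; python3 -m inch '[[[0,0,0,0],[0,0,0,0],[0,0,0,0],[0,0,0,0],[0,0,0,0]]]' 1 25; python3 -m inch '[[[0,0,-10,0],[0,0,-45,0],[0,0,-55,0],[0,0,-55,0],[0,0,0,0]]]'; python3 slv.py -32 2 165 -32 2 122
```

```text
time: 40.45
tool_pos: [0.5253, -0.2671, 0.047]
tool_rot: [-3.141, 0.001, -3.029]
contact_force: [-0.7, -0.4, 0.2]
opening: 0.0918
time: 41.08
tool_pos: [0.525, -0.2669, 0.0463]
tool_rot: [3.142, 0.0, -3.029]
contact_force: [-0.3, -0.7, -0.2]
opening: 0.06
time: 41.7
tool_pos: [0.5268, -0.2681, 0.2169]
tool_rot: [-3.135, 0.008, -3.029]
contact_force: [0.2, 0.7, -2.7]
opening: 0.0598
sleeve in crate [  45.  -293.9  143.5] F [ 0.2  0.7 -2.7] open 0.0598
roll 0.299 then x,y,z mm [ 78.8 295.9  13.1] t 41.7 pos [ 0.5268 -0.2681  0.2169] rot [-3.135  0.008 -3.029]
roll 0.299 then x,y,z mm [ 60.7 295.9  52. ] t 41.7 pos [ 0.5268 -0.2681  0.2169] rot [-3.135  0.008 -3.029]
```

```bash
sed -i 's/^H=11.6/H=10.1/' slv.py; python3 -m inch '[[[0,0,0,0.15],[0,0,0,0.149],[8,25,0,0],[12,42,0,0],[13,50,1,0],[13,50,2,0],[12,50,2,0],[9,42,2,0],[6,24,2,0],[4,12,2,0]]]'; python3 -m inch '[[[0,0,0,0],[0,0,0,0]]]';  python3 slv.py -31 2 165 -31 2 124
```

```text
time: 42.95
tool_pos: [0.5031, 0.0386, 0.1993]
tool_rot: [-3.141, -0.002, 2.956]
contact_force: [-0.5, -0.5, -2.8]
opening: 0.06
time: 43.2
tool_pos: [0.5041, 0.0364, 0.2001]
tool_rot: [-3.141, -0.0, 2.954]
contact_force: [-0.3, -0.0, -2.5]
opening: 0.0599
sleeve in crate [-33.    1.1 163. ] F [-0.3 -0.  -2.5] open 0.0599
roll -0.001 then x,y,z mm [-1.   0.9 -2.6] t 43.2 pos [0.5041 0.0364 0.2001] rot [-3.141 -0.     2.954]
roll -0.001 then x,y,z mm [-18.3   0.9  34.5] t 43.2 pos [0.5041 0.0364 0.2001] rot [-3.141 -0.     2.954]
```

```bash
python3 -m inch '[[[-2.5,1,0,0],[-4,0,8.5,0],[-4.5,0,10,0],[-4,0,8.5,0],[-2,0,4.5,0],[-1.3,0,3,0],[0,0,0,0],[0,0,0,0]]]'; python3 slv.py -31 2 117
```

```text
time: 44.2
tool_pos: [0.5223, 0.035, 0.1661]
tool_rot: [3.141, 0.001, 2.955]
contact_force: [0.1, 0.3, -1.3]
opening: 0.0599
sleeve in crate [-30.9   3.  124.5] F [ 0.1  0.3 -1.3] open 0.0599
roll 0.0 then x,y,z mm [-3.1 -1.   6.9] t 44.2 pos [0.5223 0.035  0.1661] rot [3.141e+00 1.000e-03 2.955e+00]
```

```bash
python3 -m inch '[[[-0.6,0,1.3,0],[-0.6,0,1.3,0],[0,0,0,0]]]'; python3 slv.py -31 2 117
```

```text
time: 44.58
tool_pos: [0.5234, 0.0347, 0.1631]
tool_rot: [3.142, -0.0, 2.955]
contact_force: [0.5, -0.8, -2.3]
opening: 0.0598
sleeve in crate [-31.2   2.9 121.4] F [ 0.5 -0.8 -2.3] open 0.0598
roll 0.0 then x,y,z mm [-2.  -0.9  3.9] t 44.58 pos [0.5234 0.0347 0.1631] rot [ 3.142 -0.     2.955]
```

```bash
python3 -m inch '[[[-0.6,-0.5,1.2,0],[-0.5,0,1.1,0],[0,0,0,0]]]'; python3 -m inch '[[[-0.4,0,0.9,0],[0,0,0,0]]]'; python3 slv.py -31 2 117
```

```text
time: 44.95
tool_pos: [0.5237, 0.0342, 0.1612]
tool_rot: [3.142, -0.001, 2.955]
contact_force: [-5.4, 0.5, 4.7]
opening: 0.0595
time: 45.2
tool_pos: [0.5236, 0.0342, 0.161]
tool_rot: [-3.142, -0.002, 2.955]
contact_force: [-9.5, 0.7, 10.5]
opening: 0.0598
sleeve in crate [-31.8   2.5 119.3] F [-9.5  0.7 10.5] open 0.0598
roll 0.001 then x,y,z mm [-1.7 -0.5  1.8] t 45.2 pos [0.5236 0.0342 0.161 ] rot [-3.142e+00 -2.000e-03  2.955e+00]
```

```bash
python3 -m inch '[[[0.9,0,-0.3,0],[0.3,0,-0.3,0],[0,0,0,0],[0,0,0,0]]]'; python3 slv.py -31 2 117
```

```text
time: 45.7
tool_pos: [0.5235, 0.0342, 0.1607]
tool_rot: [3.141, -0.0, 2.955]
contact_force: [-4.6, 1.3, 4.6]
opening: 0.0601
sleeve in crate [-32.1   2.5 119.1] F [-4.6  1.3  4.6] open 0.0601
roll 0.0 then x,y,z mm [-1.9 -0.5  1.5] t 45.7 pos [0.5235 0.0342 0.1607] rot [ 3.141 -0.     2.955]
```

```bash
python3 -m inch '[[[0,0,0,0],[0,0,0,0],[0,0,0,0],[0,0,0,0],[0,0,0,0]]]' -1; python3 -m inch '[[[0,0,-3,0],[0,0,-15,0],[0,0,-35,0],[0,0,-40,0],[0,-50,0,0],[0,-60,0,0],[0,-60,0,0],[0,-60,0,0],[0,-40,0,0],[0,0,0,0]]]'; python3 - <<'E'
from h import *
from tgt import CR
ct=read_camera("top");cs=read_camera("side")
for n in ("top","side"):
  for f in (boxes_of,place_of): print(n,[(round(d["conf"],2),np.round(d["at"][::-1],1).tolist()) for d in f(n,"sleeve1")])
R,o=T(CR)
P=np.array([[-57,3,90],[-8,3,90],[-32,2.5,117]])/1e3@R.T+o; print(proj(ct,P).round(1).tolist(),proj(cs,P).round(1).tolist())
p=R@(np.array([-32,2.5,118])/1e3)+o
for c in (ct,cs):
  L=[(c,np.array([sx*.018,-.03,.0]),np.array([sx*.018,.03,.0])) for sx in (-1,1)]+[(c,np.array([-.01,sy*.03,.016]),np.array([.01,sy*.03,.016])) for sy in (-1,1)]
  b=fit(L,[*p,*CR[3:]],[0,1,3],rad=3); print((1e3*R.T@(b[:3]-o)).round(1))
s=observe(); print(s["time"],s["tool_pos"],s["contact_force"])
for l in ("bottle","spanner","nut"): print(l,[np.round(d["at"]).tolist() for n in("top","side") for d in place_of(n,l)[:1]])
cv2.imwrite("pics/final.png",cv2.resize(cs["img"][125:245,245:365],(480,480),interpolation=cv2.INTER_CUBIC))
E
```

```text
time: 46.32
tool_pos: [0.5237, 0.0341, 0.1606]
tool_rot: [3.141, 0.0, 2.955]
contact_force: [-0.5, 0.8, 0.0]
opening: 0.0918
time: 47.58
tool_pos: [0.4729, -0.2338, 0.2545]
tool_rot: [-3.141, 0.001, 2.951]
contact_force: [0.6, 0.3, -0.3]
opening: 0.0918
top [(0.88, [261.7, 208.1]), (0.84, [333.1, 239.5]), (0.6, [262.3, 217.5]), (0.57, [265.2, 193.8]), (0.53, [273.8, 160.7])]
top [(0.87, [260.4, 208.9]), (0.81, [332.2, 239.9]), (0.67, [261.8, 196.3]), (0.63, [264.8, 212.9])]
side [(0.89, [282.7, 177.7]), (0.73, [301.9, 276.7]), (0.66, [295.9, 175.8]), (0.66, [280.3, 345.1]), (0.65, [278.5, 191.6])]
side [(0.85, [300.1, 274.5]), (0.75, [295.4, 178.7]), (0.64, [277.0, 188.9]), (0.61, [282.5, 345.0]), (0.54, [283.5, 176.3])]
[[259.1, 211.9], [262.7, 192.8], [259.8, 205.4]] [[278.1, 190.6], [294.5, 180.1], [282.3, 177.9]]
n 96 med|res| px 0.56 pose [ 0.5241  0.0333  0.1684 -0.1808  0.4363]
[-31.7   1.7 117.9]
n 95 med|res| px 0.53 pose [0.5276 0.035  0.1684 0.0647 0.4363]
[-28.9   4.  116.6]
47.875 [ 0.4738014  -0.23002502  0.25396367] [-0.69511411 -0.38618506  0.22210801]
bottle [[145.0, 177.0]]
spanner [[250.0, 273.0], [250.0, 254.0]]
nut [[148.0, 384.0], [276.0, 427.0]]
```

```bash
python3 -m inch '[[[0,0,0,0],[0,0,0,0],[0,0,0,0],[0,0,0,0]]]'; python3 -c "
from cell import *
print(hand_in())"
```

```text
time: 48.68
tool_pos: [0.4734, -0.2312, 0.2536]
tool_rot: [3.141, -0.0, 2.955]
contact_force: [-0.7, -0.1, -0.6]
opening: 0.0921
the job is handed in; nothing more can be done
None
```

I laid the sheet on the layer and set all three sleeves in place, then handed the job in at 48.7 s of the 72 s allowed. No verdict is reported, so everything below rests on my own checks.

**How it went:**
- **Sheet:** The moves cannot tilt the tool, so I gripped the sheet by the ends of its rib and pre-tilted it about 19° on the carton's edge. The first lowering caught the crate's low wall rim at about 24 N, so I lifted it, moved it up the slope and pressed it flat while still holding it. The press peaked at about 29 N.
- **Lower sleeves:** One went in at the low wall and one between cleat and rib. Both touched down at only a few newtons.
- **Third sleeve:** I lowered it into the gap until it touched, at about 13–17 N, eased off, and then released it.

**Last checks** (camera fits are good to about 2–3 mm):

| Item | Position in crate (x, y) | Height in crate z | Limit |
|---|---|---|---|
| Sheet | about +4, +3 mm | about 66 mm | within 8 mm of centre; z 38–70 mm |
| Low sleeve | −57 to −59 mm, y about 0 mm | about 90 mm | sheet x −68 to −46 mm |
| Middle sleeve | about −7, +2 mm | about 90 mm | sheet x −20 to 0 mm |
| Top sleeve | −29 to −32 mm, y 2 to 4 mm | about 117–118 mm | sheet x −48 to −18 mm |

- **Sheet conversion:** Subtract about 4 mm from the crate x values to get sheet x. All three sleeves then fall inside their ranges.
- **Bystanders:** The spanner and brass fitting showed at their starting pixels in both cameras. The bottle did so in one camera; the other never picked it out.

**Doubtful or disagreeing:**
- **Yaw fits:** For the top sleeve the side camera read about 0.25 rad off the crate's direction, which would be outside the limit, but the top camera read it aligned. The middle sleeve's fit read about 0.11 rad off. I took both as weak fits.
- **Sheet flatness:** I judged it flat from the picture and the touch forces. The network's cleat and rib points were inconclusive.
- **Final state:** All 12 picture views were used, so I checked the finished stack by numbers only.

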